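Probe the LED boards and tray them

TASK

Test the LED boards on the bench in test-sheet order, red, green, blue, white (one may be missing): with the yellow tester from the holder, touch the spring tip gently on each board's copper pad and then on its silver pad, resting a full second on each and never pushing the sprung pin to its stop. At the end the tester must be back in its holder slot, tip down and fully home, and every board must lie flat in a compartment of the grey tray. Leave the tape, pliers and multimeter where they are.

Things in the scene. Friction and masses are not known exactly. Their poses are not given: they have to be found in the camera images.
- tester: Cordless flat tester, about 120 g; origin on its axis under the finger guard, z up to the handle. Yellow handle 38 (x) x 16 (y) mm, 5 to 80 mm above the origin; black guard 50 x 24 x 5 mm; below it a grey blade 34 x 12 mm to 40 mm down, nose 20 x 8 mm to 52 mm down, then a steel pin 5 mm thick. Starts tip down in the slot, guard on the holder's top.
- tester_tip (a point): Rounded end of the tester's spring-loaded steel pin: on the tester's axis, 80 mm below its origin when free.
- pin (a joint): How far the spring pin is pushed into the tester: 0 free, 0.010 m at its hard stop. It takes 0.6 N to start it and 2.6 N to push it to the stop.
- holder: Black tester holder with yellow stripes, fixed: block 80 (x) x 60 (y) mm, top 95 mm above the bench, on a foot plate 110 x 92 mm. One slot 38 (x) x 16 (y) mm, 89 mm deep, in the middle of the top; the tester's x goes along the holder's x, either way round. Origin: centre of its underside, z up.
- holder_slot (a point): Centre of the slot's mouth, on the holder's top, 95 mm above the bench.
- tray: Grey open tray, fixed, 163 (x) x 272 (y) x 18 mm, walls and dividers 4 mm thick and full height, floor 4 mm thick. A cross of dividers makes four compartments 75.7 (x) x 130 (y) mm, centred at x = +-39.8 mm, y = +-67 mm. Origin: centre of its underside.
- tape: Bystander: roll of red tape, 80 mm across, 19 mm high, lying on the bench.
- pliers: Bystander: pliers with red grips, about 150 mm long, lying on the bench.
- meter: Bystander: orange multimeter, 165 x 85 x 35 mm, lying on the bench.
- led_red: LED board with a red lens housing (may be absent), about 140 g: pale plate 60 (x) x 110 (y) x 6 mm; in its middle the red housing 40 x 40 mm, 6 to 32 mm above the origin, to lift it by, with a clear disc 2 mm proud on top. Origin: centre of the underside, z up. Starts flat on a dark mat 2 mm thick.
- led_red_copper (a point): Centre of the copper pad (14 mm across, dark red rim) on the red board's top face, 42 mm from its centre along +y.
- led_red_silver (a point): Centre of the silver pad (14 mm across, black rim) on the red board's top face, 42 mm from its centre along -y.
- led_green: LED board with a green lens housing (may be absent), about 140 g: pale plate 60 (x) x 110 (y) x 6 mm; in its middle the green housing 40 x 40 mm, 6 to 32 mm above the origin, to lift it by, with a clear disc 2 mm proud on top. Origin: centre of the underside, z up. Starts flat on a dark mat 2 mm thick.
- led_green_copper (a point): Centre of the copper pad (14 mm across, dark red rim) on the green board's top face, 42 mm from its centre along +y.
- led_green_silver (a point): Centre of the silver pad (14 mm across, black rim) on the green board's top face, 42 mm from its centre along -y.
- led_blue: LED board with a blue lens housing (may be absent), about 140 g: pale plate 60 (x) x 110 (y) x 6 mm; in its middle the blue housing 40 x 40 mm, 6 to 32 mm above the origin, to lift it by, with a clear disc 2 mm proud on top. Origin: centre of the underside, z up. Starts flat on a dark mat 2 mm thick.
- led_blue_copper (a point): Centre of the copper pad (14 mm across, dark red rim) on the blue board's top face, 42 mm from its centre along +y.
- led_blue_silver (a point): Centre of the silver pad (14 mm across, black rim) on the blue board's top face, 42 mm from its centre along -y.
- led_white: LED board with a white lens housing (may be absent), about 140 g: pale plate 60 (x) x 110 (y) x 6 mm; in its middle the white housing 40 x 40 mm, 6 to 32 mm above the origin, to lift it by, with a clear disc 2 mm proud on top. Origin: centre of the underside, z up. Starts flat on a dark mat 2 mm thick.
- led_white_copper (a point): Centre of the copper pad (14 mm across, dark red rim) on the white board's top face, 42 mm from its centre along +y.
- led_white_silver (a point): Centre of the silver pad (14 mm across, black rim) on the white board's top face, 42 mm from its centre along -y.
There are look-alikes about, which are no part of the job. Leave any purple look-alike of the led_white alone.

How it is judged:
By the outcome, as a careful person would: the job done as asked, in the order asked, and still so for the second after the job is handed in, with the robot touching nothing.
Of led_red, led_green, led_blue, led_white only 3 to 4 are there at a start; the rules pass over those that are not, and their reading is None.
At some moment in a run one of led_red, led_green, led_blue, led_white may be knocked a few centimetres aside while the robot is not near it.
It also fails if it takes over 210 s, if anything falls off the work surface, if the arm or the gripper's body presses on something with over 40 N, if the wrist force passes 120 N, or if a joint passes its speed limit or range.

ROBOT

A 7-joint arm with a two-finger parallel gripper is mounted at the origin on the work surface. World frame = base frame: x ahead of the robot, y to its left, z up, the work surface at z = 0. Lengths are in mm, angles in degrees, forces in N, time in s.
With the tool pointing down it reaches from about 400 to 900 mm from the base axis. Payload 5.6 kg.
Tool frame: the origin (TCP) lies between the finger pads; the fingertips stand 25 mm ahead of it and the grasp point (between the pads) lies 6 mm ahead of it; z points along the fingers, y is the line along which they close (so a half turn about z gives the same grasp; the last joint's range is limited). The gripper opens to 92 mm and grips with 3 to 60 N. Pads are 20 mm wide; open, the fingers measure 128 mm over their backs; the gripper's body (75 mm by 189 mm) begins 69 mm behind the grasp point.
Start: joints at [-70.13, 26.786, -0.665, 91.828, 0.344, 61.387, -3.226], TCP at [247.042, 601.231, 239.592] pointing down, gripper open.
Joint ranges: [-144.91, 144.91], [-17.63, 115.5], [-89.93, 88.59], [15.96, 139.68], [-74.01, 254.01], [8.47, 105.57], [-167.45, 167.45]. Speed limits (degrees/s): [147.25, 147.25, 180, 180, 180, 180, 180].

INTERFACE

Orientations are given as [roll, pitch, yaw] about the fixed x, y, z axes, in that order (R = Rz(yaw) Ry(pitch) Rx(roll)).
In Python, from rig import get_state, capture, sign_off gives the robot as it stands.
- The arm moves only by the shell command python3 -m jog 'ROWS'. ROWS is JSON, a list of rows, each a list of 5 numbers: the opening, from -1 (shut) to 1 (fully open), then the shift along the tool's x, y, z as a fraction of full scale, then the turn about the tool's z as a fraction of full scale. In form: [[grip, tx, ty, tz, yaw], ...]. A call has 1 to 12 rows; each row is the pose to reach, as a shift and turn from the pose commanded when the call began, along the tool's axes at that moment; what a row does not reach only later rows make up. Full scale, the value 1, is 1 m for a shift and pi/2 rad for a turn. A row lasts 1/12 s, in which the tool goes at most 41.7 mm and 7.16 degrees, less where a joint would pass 70% of its speed; a pose out of reach is approached as far as the arm can. A call with a number of a shift or a turn outside -1 to 1 is refused whole. A call with a gripper value outside its range is refused whole. The fingers move at their own pace and stop on an object; the grip force is fixed at half the most. Time passes only in rows, so rows that repeat a pose let the fingers close. It gives the time, the measured TCP pose, the force, the opening and the grip force at its end, in the units of the state.
- get_state(): the state, without advancing time (a new reading comes with each control period).
- capture(name): name is "side" or "top"; returns a dict with "frame" (384x512x3 uint8, red, green, blue), "intrinsics" (3x3 intrinsics, pixels), "R" (3x3) and "t" (3): a world point X has camera coordinates R X + t. Camera axes: x right, y down, z forward; pixel columns grow to the right and rows downward; lengths in mm; the calibration is good to about 2 mm. A picture is of the moment at which its call begins. There is no depth.
- sign_off(): hands the job in; it is judged then, once.
The state is a dict: "t": time; "joint_pos": joint angles; "qvel": joint speeds; "joint_efforts": joint torques, N m; "position": TCP position; "tcp_rot": TCP orientation; "contact_force": force on the tool from outside, world axes, zero at the start; "moment": the same for the moment, N m; "finger_gap": finger opening in mm; "finger_force": force on a finger pad.
Only numpy, scipy, OpenCV 4.12 (cv2) and the standard library are available. Lean on these libraries where they do the work, as an engineer would, in place of code of your own. Each camera call takes 0.05 s, during which the arm holds its last target. There are 200 camera calls.

## Working session

There is one attempt and no reset: what is moved stays moved. The work goes in short steps, Python scripts to look and compute and a shell command to move; the robot and the scene stay as the last step left them, time stands still between calls to the robot, and variables do not carry over. Pictures are saved under pics/ and viewed, at most 14 in all, crops included, and the job is handed in when it is done.

```bash
mkdir -p pics; ls; python3 - <<'E'
from rig import get_state,capture
import cv2,numpy as np
s=get_state();print(s)
for n in("top","side"):
    c=capture(n);cv2.imwrite(f"pics/{n}0.png",cv2.resize(c["frame"][:,:,::-1],(800,600),interpolation=cv2.INTER_CUBIC))
    np.savez(f"{n}0.npz",**c);print(n,c["intrinsics"],c["R"],c["t"])
E
```

```text
pics
{'t': 0.0, 'joint_pos': array([-70.13029941,  26.83489942,  -0.66500381,  91.88107444,
         0.34685314,  61.38730407,  -3.22721283]), 'qvel': array([ 0.05829362, -0.04680588,  0.03037576,  0.02251001,  0.02186449,
        0.05230928,  0.00383798]), 'joint_efforts': array([ 6.71628572e-05, -5.20570564e+01, -1.20844063e-02, -2.43744743e+01,
       -5.65710850e-02,  1.73272169e-02,  1.73571957e-04]), 'position': array([246.863677  , 600.70701838, 238.65169502]), 'tcp_rot': array([-1.79899094e+02,  9.70438994e-03,  1.57663130e+02]), 'contact_force': array([ 0.6262334 , -0.34981632,  0.55132937]), 'moment': array([ 0.01480746,  0.04622935, -0.02268375]), 'finger_force': 0.0, 'finger_gap': 91.98519811610578}
top [[484.68359902   0.         253.35725863]
 [  0.         484.68359902 194.83731555]
 [  0.           0.           1.        ]] [[ 5.90661529e-05 -9.99984708e-01  5.53003014e-03]
 [-9.92369071e-01 -7.40483690e-04 -1.23300764e-01]
 [ 1.23302974e-01 -5.48054797e-03 -9.92353939e-01]] [ -49.11939825  518.77468459 1515.32316618]
side [[362.64149699   0.         264.15144856]
 [  0.         362.64149699 193.47364912]
 [  0.           0.           1.        ]] [[ 0.96225304 -0.27114603  0.0234289 ]
 [-0.12818781 -0.52748542 -0.83983749]
 [ 0.24007701  0.80513288 -0.54233207]] [-499.51804492  121.669516    877.93077309]
```

View pics/top0.png

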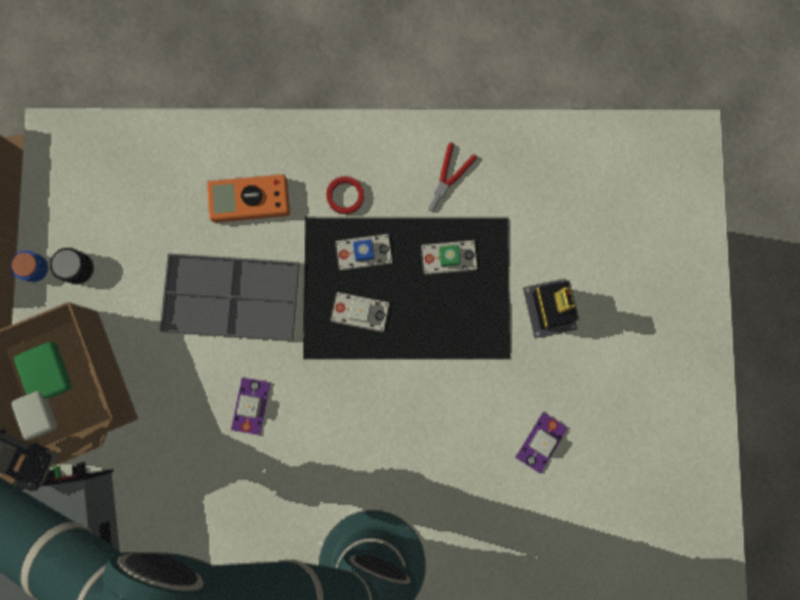

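View pics/side0.png

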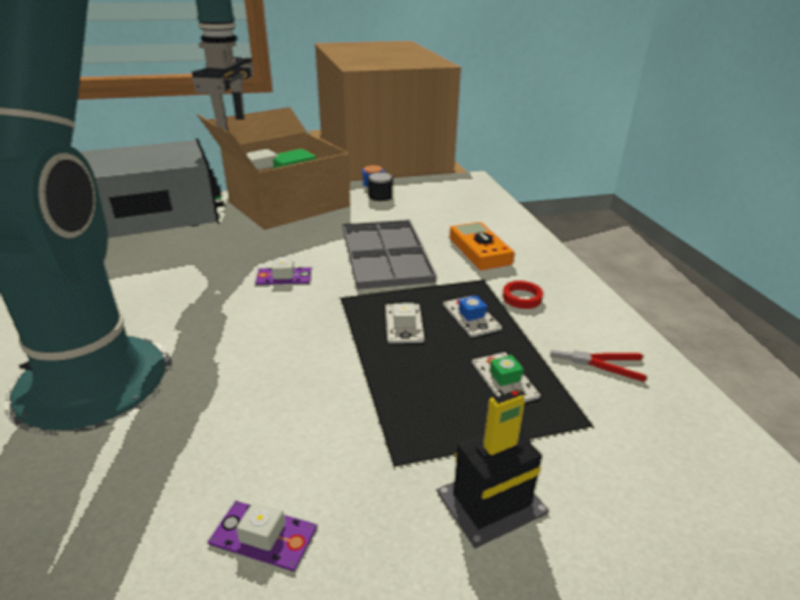

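The top view (800x600 px) shows:
- **Boards on the mat:** blue (363,251), green (450,256) and white (360,312).
- **Red board:** none visible.
- **Tester and holder:** (555,305).
- **Tray:** (230,297).
- **Candidates for the white board:** (360,312) has a pale plate. (251,406) and (543,442) have purple plates and are the look-alikes. The pale one fits the description, and I'll confirm it in a crop.

```bash
cat > h.py <<'E'
import numpy as np,cv2
from rig import get_state,capture
def grab(n,save=None):
    c=capture(n); return c
def ray(c,uv,z):
    K,R,t=c["intrinsics"],c["R"],c["t"]
    d=R.T@np.linalg.solve(K,[uv[0],uv[1],1.]); o=-R.T@t
    return (o+d*(z-o[2])/d[2])
def proj(c,X):
    p=c["intrinsics"]@(c["R"]@np.asarray(X,float)+c["t"]); return p[:2]/p[2]
def rect(c,cnt,z):
    P=np.array([ray(c,q[0],z)[:2] for q in cnt],np.float32)
    return cv2.minAreaRect(P)
MAT=None
def boards(c):
    """boards on the mat, top view: centre, angle of +y(copper) direction, colour"""
    f=c["frame"]; hsv=cv2.cvtColor(f,cv2.COLOR_RGB2HSV).astype(int)
    poly=np.array([proj(c,[x,y,2]) for x,y in MATP],np.int32)
    roi=cv2.fillPoly(np.zeros(f.shape[:2],np.uint8),[poly],1)
    m=((hsv[...,2]>60)&(roi>0)).astype(np.uint8)
    m=cv2.morphologyEx(m,cv2.MORPH_CLOSE,np.ones((3,3)))
    out=[]
    for k in cv2.findContours(m,cv2.RETR_EXTERNAL,cv2.CHAIN_APPROX_NONE)[0]:
        if cv2.contourArea(k)<250: continue
        mm=cv2.drawContours(np.zeros_like(m),[k],-1,1,-1)>0
        (cx,cy),(w,h),a=rect(c,k,8)
        H,S,V=hsv[...,0],hsv[...,1],hsv[...,2]
        cop=mm&((H<12)|(H>170))&(S>110)
        v,u=np.nonzero(cop); cp=ray(c,(u.mean(),v.mean()),8)[:2] if len(u) else None
        g=(mm&(H>45)&(H<85)&(S>100)).sum(); b=(mm&(H>100)&(H<130)&(S>100)).sum()
        col="green" if g>40 else "blue" if b>40 else "white"
        t=np.radians(a if w>h else a+90); d=np.array([np.cos(t),np.sin(t)])
        if cp is not None and d@(cp-[cx,cy])<0: d=-d
        out.append((col,np.round([cx,cy],1),np.round([w,h],1),round(float(np.degrees(np.arctan2(d[1],d[0]))),1),cp,len(u)))
        ctr=np.array([cx,cy]);
        print(*out[-1],"copper",np.round(ctr+42*d,1),"silver",np.round(ctr-42*d,1))
    return out
T=dict(np.load("top0.npz"))
MATP=[ray(T,(u/1.5625,v/1.5625),2)[:2] for u,v in[(308,221),(506,221),(507,355),(308,355)]]
def tray(c): pass
E
python3 - <<'E'
from h import *
S=dict(np.load("side0.npz"))
print("mat",np.round(MATP,0))
boards(T)
# side-view check of housings
def lo(c,n,u0,u1,v0,v1): 
    cv2.imwrite(n,cv2.resize(c["frame"][v0:v1,u0:u1,::-1],(800,int(800*(v1-v0)/(u1-u0))),interpolation=cv2.INTER_CUBIC))
lo(T,"pics/t1.png",195,390,135,235)
lo(S,"pics/s1.png",220,390,180,300)
hs=cv2.cvtColor(T["frame"],cv2.COLOR_RGB2HSV).astype(int)
# tray
m=((hs[...,2]>25)&(hs[...,2]<110)&(hs[...,1]<60)).astype(np.uint8)
for k in cv2.findContours(m[155:225,95:194].copy(),cv2.RETR_EXTERNAL,cv2.CHAIN_APPROX_NONE,offset=(95,155))[0]:
    if cv2.contourArea(k)>1000: print("tray",rect(T,k,18),rect(T,k,9))
for c in(T,S):
    h=cv2.cvtColor(c["frame"],cv2.COLOR_RGB2HSV).astype(int)
    m=((h[...,0]>18)&(h[...,0]<35)&(h[...,1]>120)&(h[...,2]>60)).astype(np.uint8)
    for k in cv2.findContours(m,cv2.RETR_EXTERNAL,cv2.CHAIN_APPROX_NONE)[0]:
        if cv2.contourArea(k)>15: print("yel",cv2.minAreaRect(k),cv2.boundingRect(k))
E
```

```text
mat [[ 700.  136.]
 [ 700. -282.]
 [ 417. -279.]
 [ 417.  132.]]
white [508.1  27.2] [114.4  64.5] 78.7 [515.91275953  68.27400497] 26 copper [516.3  68.4] silver [499.8 -13.9]
green [ 623.2 -158.5] [ 64.9 113.6] 95.3 [ 619.86077171 -117.23326638] 23 copper [ 619.3 -116.7] silver [ 627.1 -200.3]
blue [634.1  19.8] [ 64.7 113.5] 97.9 [628.25288664  61.64794623] 26 copper [628.3  61.4] silver [639.9 -21.8]
tray ((525.4430541992188, 301.72222900390625), (197.93145751953125, 314.802978515625), 0.06406686455011368) ((526.5896606445312, 303.70892333984375), (199.0807647705078, 316.630859375), 0.06406359374523163)
yel ((360.4000244140625, 191.3000030517578), (14.85973834991455, 11.28038501739502), 77.47119140625) (355, 184, 13, 16)
yel ((346.4269104003906, 196.51683044433594), (25.484079360961914, 2.3985016345977783), 77.00537872314453) (343, 184, 8, 26)
yel ((326.6031188964844, 308.73199462890625), (5.889007568359375, 41.52765655517578), 66.03751373291016) (308, 298, 38, 22)
yel ((321.9077453613281, 271.2384948730469), (23.44256591796875, 41.17953109741211), 7.125016689300537) (309, 252, 27, 40)
```

View pics/t1.png

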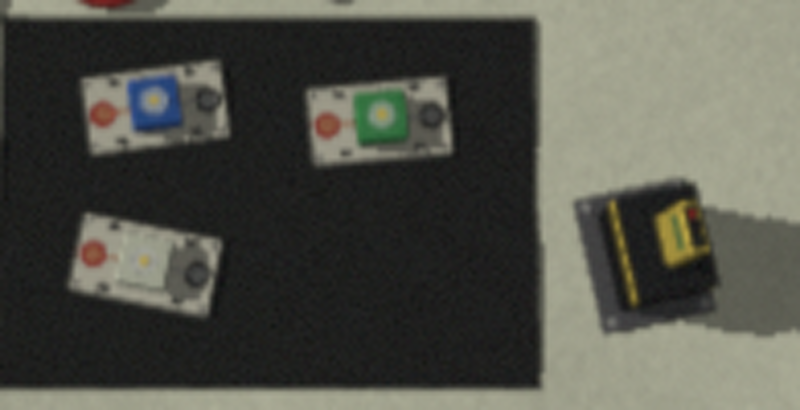

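View pics/s1.png

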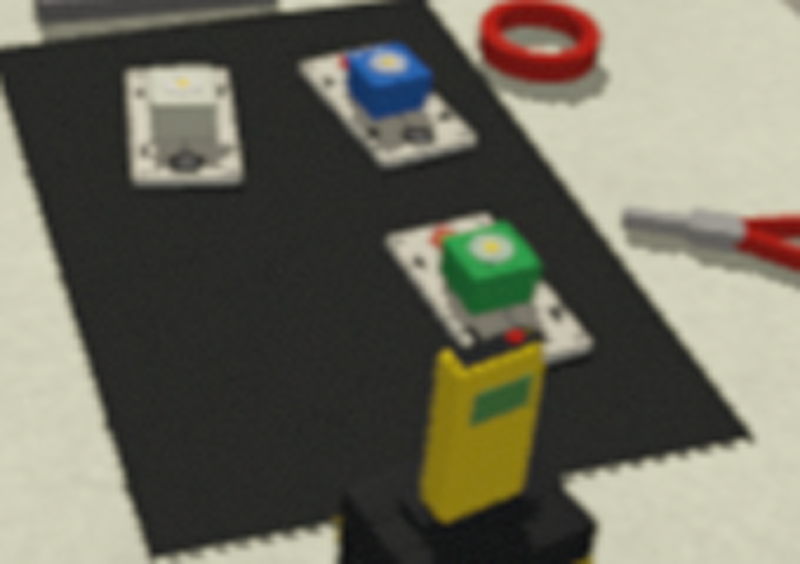

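The crops confirm the pale-plate white board at crop (145,262). The purple boards lie off the mat, so they stay untouched. Copper pads are on the +y side. Next I'll locate the holder slot, handle and tray from corner pixels in both views.

```bash
python3 - <<'E'
from h import *
S=dict(np.load("side0.npz"))
t=lambda u,v,z:ray(T,(195+u/4.1026,135+v/4.1026),z)
s=lambda u,v,z:ray(S,(220+u/4.7059,180+v/4.7059),z)
b=lambda u,v,z:ray(T,(u/1.5625,v/1.5625),z)
def edge(A,B,d,n):
    v=(A-B)[:2];a=np.degrees(np.arctan2(v[1],v[0]));nn=np.array([-v[1],v[0]])/np.linalg.norm(v)
    print(n,np.linalg.norm(v).round(1),"ang",a.round(1),"ctr",((A+B)[:2]/2+nn*d).round(1))
edge(t(690,180,95),t(718,287,95),30,"block -y edge top")
edge(s(525,492,100),s(443,522,100),8,"handle bottom side")
edge(s(541,343,175),s(460,362,175),8,"handle top side")
# yellow +y face in top view: left edge ; top edge of face at z=175
edge(t(683,200,175),t(700,262,175),0,"handle yel/cap edge top")
q=[b(168,255,18),b(299,263,18),b(296,340,18),b(161,331,18)]
print("tray",np.round(q,1)); print("c",np.mean(q,0),"cross",b(233,296,18))
for i in range(4):
    v=q[i]-q[(i+1)%4];print(np.linalg.norm(v),np.degrees(np.arctan2(v[1],v[0])))
B=lambda u,v,z:ray(S,(u/1.5625,v/1.5625),z)
q=[B(344,223,18),B(418,221,18),B(433,279,18),B(356,285,18)];print(np.round(q,1),np.mean(q,0))
def lo(c,n,u0,u1,v0,v1): 
    cv2.imwrite(n,cv2.resize(c["frame"][v0:v1,u0:u1,::-1],(800,int(800*(v1-v0)/(u1-u0))),interpolation=cv2.INTER_CUBIC))
a=cv2.resize(T["frame"][155:225,95:200,::-1],(600,400),interpolation=cv2.INTER_CUBIC)
h=cv2.resize(T["frame"][172:222,330:380,::-1],(200,200),interpolation=cv2.INTER_CUBIC)
h2=cv2.resize(S["frame"][245:350,275:355,::-1],(200,262),interpolation=cv2.INTER_CUBIC)
o=np.zeros((480,800,3),np.uint8);o[:400,:600]=a;o[:200,600:]=h;o[205:467,600:]=h2
cv2.imwrite("pics/c2.png",o)
E
```

```text
block -y edge top 82.8 ang 13.0 ctr [ 513.7 -366.8]
handle bottom side 36.8 ang 9.5 ctr [ 519.1 -366.1]
handle top side 32.4 ang 3.6 ctr [ 518.9 -362. ]
handle yel/cap edge top 45.5 ang 13.7 ctr [ 511.7 -367.9]
tray [[623.6 424.   18. ]
 [607.1 152.   18. ]
 [447.  155.6  18. ]
 [465.3 432.5  18. ]]
c [535.74144196 291.04849562  18.        ] cross [537.84333691 286.98812139  18.        ]
272.5073175319471 86.51574751753795
160.11645777506013 -1.2919967164666963
277.45469594233185 -93.7920514870467
158.51316243623154 176.9428205709644
[[474.5 441.6  18. ]
 [648.3 413.5  18. ]
 [601.2 143.9  18. ]
 [448.2 156.9  18. ]] [543.03075931 288.96840925  18.        ]
```

View pics/c2.png

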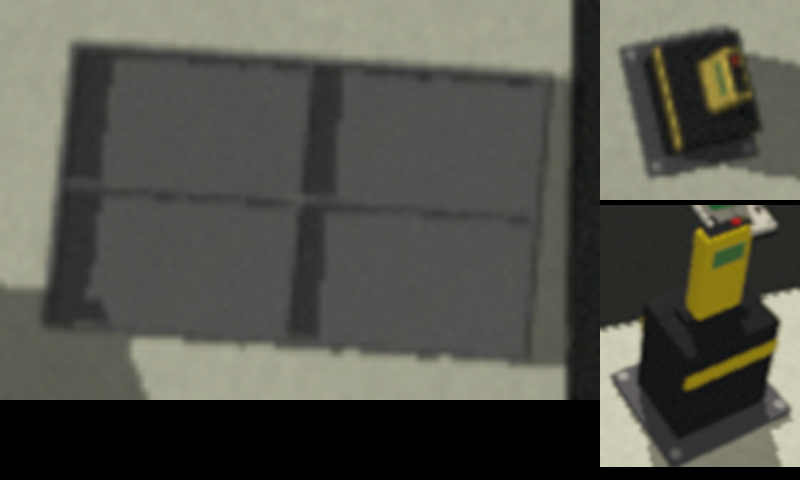

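Crop (c2) shows the tray outline with corners (72,45), (552,75), (532,360) and (44,325). It also shows the holder foot corners in both views.

```bash
python3 - <<'E'
from h import *
S=dict(np.load("side0.npz"))
a=lambda u,v,z:ray(T,(95+u/5.714,155+v/5.714),z)
h=lambda u,v,z:ray(T,(330+(u-600)/4,172+v/4),z)
s=lambda u,v,z:ray(S,(275+(u-600)/2.5,245+(v-205)/2.495),z)
q=np.array([a(72,45,18),a(552,75,18),a(532,360,18),a(44,325,18)])
print(q.round(1),q.mean(0)); print(cv2.minAreaRect(q[:,:2].astype(np.float32)))
print("cross",a(303,200,18))
A,B=h(622,46,5),h(650,176,5);v=(A-B)[:2];n=np.array([v[1],-v[0]])/np.linalg.norm(v)
print("foot +y edge",A,B,np.linalg.norm(v),np.degrees(np.arctan2(v[1],v[0])),(A+B)[:2]/2+46*n)
A,B=s(790,410,5),s(676,465,5);C=s(613,375,5);v=(A-B)[:2];n=np.array([-v[1],v[0]])/np.linalg.norm(v)
print("foot side",A,B,C,np.linalg.norm(v),np.linalg.norm(B-C),np.degrees(np.arctan2(v[1],v[0])),(A+C)[:2]/2)
A,B=s(777,322,95),s(690,362,95);C=s(645,302,95);print("block",A,B,C,(A+C)[:2]/2)
st=get_state();p=st["position"];y=np.radians(st["tcp_rot"][2])
R=np.array([[np.cos(y),np.sin(y)],[-np.sin(y),np.cos(y)]]) # world->yaw frame
print(R@(np.array([516,-367])-p[:2]))
E
```

```text
[[624.7 423.8  18. ]
 [607.7 151.2  18. ]
 [445.7 159.9  18. ]
 [465.2 433.6  18. ]] [535.81467279 292.13028852  18.        ]
((535.181884765625, 291.85211181640625), (274.54718017578125, 162.2348175048828), 86.43289947509766)
cross [536.01376551 290.45570993  18.        ]
foot +y edge [ 559.64745652 -317.02454445    5.        ] [ 453.39944694 -337.47724601    5.        ] 108.19867162326003 10.896131196003914 [ 515.21879205 -372.42158325]
foot side [ 578.06627277 -400.88329317    5.        ] [ 476.83401636 -422.18852195    5.        ] [ 457.30189279 -335.59192351    5.        ] 103.44990339566276 88.77203789108903 11.884958981355192 [ 517.68408278 -368.23760834]
block [ 558.52023535 -389.26094917   95.        ] [ 484.83930101 -406.63512091   95.        ] [ 473.41739463 -347.64301517   95.        ] [ 515.96881499 -368.45198217]
[-616.72987517  792.88796824]
```

```bash
cat > go.py <<'E'
import sys,numpy as np
from rig import get_state
s=get_state();p=s["position"];psi=s["tcp_rot"][2];y=np.radians(psi)
print("at",p.round(1),s["tcp_rot"].round(2),"gap",round(s["finger_gap"],1),"F",s["contact_force"].round(2),"t",round(s["t"],2))
for a in sys.argv[1:]:
    X,Y,Z,P=map(float,a.split(","))
    d=np.array([X,Y,Z])-p; c,sn=np.cos(y),np.sin(y)
    th=(psi-P+180)%360-180
    print(a,"->",np.round([(c*d[0]+sn*d[1])/1000,(sn*d[0]-c*d[1])/1000,-d[2]/1000,th/90],4),"rows",np.ceil(max(np.linalg.norm(d)/41.7,abs(th)/7.16)))
E
python3 go.py 480,120,270,85
```

```text
at [246.9 600.8 238.7] [-1.7991e+02  1.0000e-02  1.5766e+02] gap 92.2 F [-0.61  0.24 -0.18] t 0.1
480,120,270,85 -> [-0.3984 -0.3561 -0.0313  0.8074] rows 13.0
```

```bash
r='[1,-0.398,-0.356,-0.031,0.807]'; python3 -m jog '[[1,-0.398,-0.356,-0.031,0.807],[1,-0.398,-0.356,-0.031,0.807],[1,-0.398,-0.356,-0.031,0.807],[1,-0.398,-0.356,-0.031,0.807],[1,-0.398,-0.356,-0.031,0.807],[1,-0.398,-0.356,-0.031,0.807],[1,-0.398,-0.356,-0.031,0.807],[1,-0.398,-0.356,-0.031,0.807],[1,-0.398,-0.356,-0.031,0.807],[1,-0.398,-0.356,-0.031,0.807],[1,-0.398,-0.356,-0.031,0.807],[1,-0.398,-0.356,-0.031,0.807]]'; python3 go.py 516,-367,260,11.5
```

```text
t: 1.1
position: [464.9, 150.1, 268.7]
tcp_rot: [-180.0, -0.0, 85.0]
contact_force: [0.3, 1.0, -0.0]
finger_gap: 91.5
finger_force: 0.0
at [464.9 150.1 268.7] [-1.7999e+02 -2.0000e-02  8.4990e+01] gap 91.5 F [ 0.27  0.97 -0.  ] t 1.1
516,-367,260,11.5 -> [-0.5106  0.0961  0.0087  0.8165] rows 13.0
```

```bash
python3 -m jog '[[1,-0.51,0.096,0.009,0.8165],[1,-0.51,0.096,0.009,0.8165],[1,-0.51,0.096,0.009,0.8165],[1,-0.51,0.096,0.009,0.8165],[1,-0.51,0.096,0.009,0.8165],[1,-0.51,0.096,0.009,0.8165],[1,-0.51,0.096,0.009,0.8165],[1,-0.51,0.096,0.009,0.8165],[1,-0.51,0.096,0.009,0.8165],[1,-0.51,0.096,0.009,0.8165],[1,-0.51,0.096,0.009,0.8165],[1,-0.51,0.096,0.009,0.8165]]'; python3 -m jog '[[1,0,0,0,0],[1,0,0,0,0],[1,0,0,0,0]]';python3 go.py 516,-367,230,11.5 516,-367,152,11.5
```

```text
t: 2.1
position: [514.2, -346.9, 259.2]
tcp_rot: [-180.0, 0.0, 11.5]
contact_force: [0.7, 1.2, 0.3]
finger_gap: 91.5
finger_force: 0.0
t: 2.35
position: [514.0, -344.8, 259.2]
tcp_rot: [-179.9, 0.0, 11.5]
contact_force: [-0.6, 0.7, -0.3]
finger_gap: 92.0
finger_force: 0.0
at [ 514.  -344.8  259.2] [-1.7992e+02  5.0000e-02  1.1540e+01] gap 92.0 F [-0.59  0.7  -0.29] t 2.35
516,-367,230,11.5 -> [-0.0025  0.0221  0.0292  0.0004] rows 1.0
516,-367,152,11.5 -> [-0.0025  0.0221  0.1072  0.0004] rows 3.0
```

```bash
python3 -m jog '[[1,-0.0025,0.022,0,0],[1,-0.0025,0.022,0.03,0],[1,-0.0025,0.022,0.07,0],[1,-0.0025,0.022,0.107,0],[1,-0.0025,0.022,0.107,0],[1,-0.0025,0.022,0.107,0]]'; python3 - <<'E'
from h import *
o=np.zeros((400,800,3),np.uint8)
S=capture("side");T2=capture("top")
np.savez("sg.npz",**S);np.savez("tg.npz",**T2)
o[:,:400]=cv2.resize(S["frame"][220:320,270:370,::-1],(400,400),interpolation=cv2.INTER_CUBIC)
o[:,400:]=cv2.resize(T2["frame"][130:230,300:400,::-1],(400,400),interpolation=cv2.INTER_CUBIC)
cv2.imwrite("pics/g1.png",o)
E
python3 go.py
```

```text
t: 2.85
position: [516.3, -364.9, 152.0]
tcp_rot: [-179.8, 0.1, 11.7]
contact_force: [-0.4, 0.2, -0.2]
finger_gap: 92.3
finger_force: 0.0
at [ 517.7 -367.4  155.3] [ 1.7989e+02 -1.4000e-01  1.1640e+01] gap 91.7 F [ 0.42 -0.18  0.8 ] t 2.95
```

View pics/g1.png

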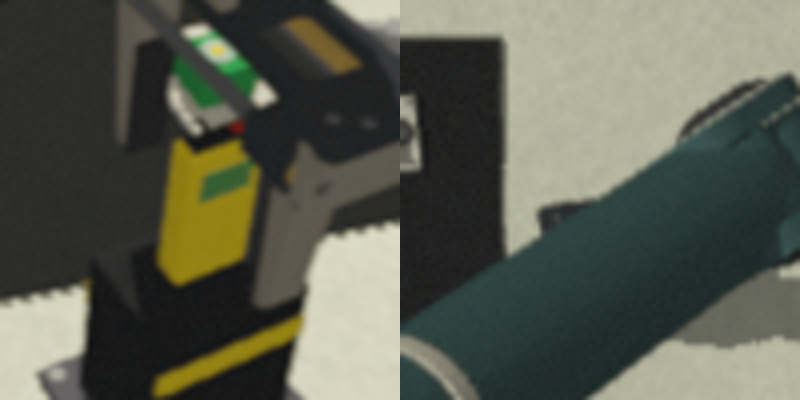

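The left crop shows the yellow handle at (205,215) between the open fingers, so I'll close.

```bash
python3 -m jog '[[-1,0,0,0,0],[-1,0,0,0,0],[-1,0,0,0,0],[-1,0,0,0,0],[-1,0,0,0,0],[-1,0,0,0,0],[-1,0,0,0,0],[-1,0,0,0,0],[-1,0,0,0,0],[-1,0,0,0,0],[-1,0,0,0,0],[-1,0,0,0,0]]'
cat > avg.py <<'E'
import numpy as np,sys
from rig import get_state,capture
P=[];F=[];A=[];M=[]
for i in range(int(sys.argv[1]) if len(sys.argv)>1 else 8):
    capture("side");s=get_state();P.append(s["position"]);F.append(s["contact_force"]);A.append(s["tcp_rot"][2]);M.append(s["moment"])
print("mean",np.mean(P,0).round(2),"sd",np.std(P,0).round(2),"F",np.mean(F,0).round(2),"M",np.mean(M,0).round(3),"yaw",np.mean(A).round(2),"gap",s["finger_gap"],s["finger_force"],"t",s["t"])
E
python3 avg.py 8
```

```text
t: 3.95
position: [516.2, -367.6, 152.8]
tcp_rot: [180.0, 0.0, 11.5]
contact_force: [0.7, -0.9, -1.8]
finger_gap: 16.0
finger_force: 30.0
mean [ 516.15 -367.46  152.78] sd [0.01 0.02 0.01] F [ 0.15 -0.19 -1.13] M [-0.044  0.131  0.007] yaw 11.55 gap 15.322621338573958 29.999543130397797 t 4.35
```

```bash
python3 -m jog '[[-1,0,0,-0.01,0],[-1,0,0,-0.02,0],[-1,0,0,-0.03,0],[-1,0,0,-0.04,0],[-1,0,0,-0.055,0],[-1,0,0,-0.07,0],[-1,0,0,-0.085,0],[-1,0,0,-0.1,0],[-1,0,0,-0.115,0],[-1,0,0,-0.13,0],[-1,0,0,-0.13,0],[-1,0,0,-0.13,0]]'; python3 avg.py 5; python3 - <<'E'
from h import *
S=capture("side");np.savez("s2.npz",**S)
cv2.imwrite("pics/tip1.png",cv2.resize(S["frame"][170:320,250:400,::-1],(600,600),interpolation=cv2.INTER_CUBIC))
T2=capture("top");boards(T2)
E
```

```text
t: 5.35
position: [516.5, -367.7, 284.1]
tcp_rot: [179.9, -0.1, 11.5]
contact_force: [-0.5, -0.2, -1.2]
finger_gap: 16.0
finger_force: 30.0
mean [ 515.94 -367.08  282.25] sd [0.11 0.09 0.41] F [-0.04 -0.52 -1.64] M [-0.014  0.179 -0.001] yaw 11.55 gap 15.986745255681084 29.999536871910095 t 5.6
white [508.1  27.2] [114.4  65.8] 78.7 [515.91275953  68.27400497] 26 copper [516.3  68.4] silver [499.8 -13.9]
green [ 623.3 -158.9] [ 66.1 115.6] 95.4 [ 619.86077171 -117.23326638] 23 copper [ 619.4 -117.1] silver [ 627.2 -200.7]
blue [634.4  20. ] [ 65.9 114.8] 98.3 [628.45256596  61.32287518] 25 copper [628.4  61.6] silver [640.5 -21.5]
```

View pics/tip1.png

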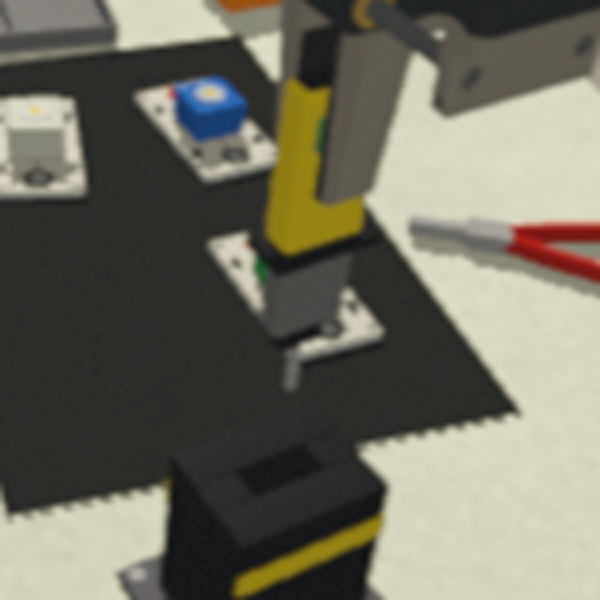

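The tester is lifted out, with its tip at crop (291,388). The slot mouth is centred at about (281,469).

```bash
python3 - <<'E'
from h import *
S=dict(np.load("s2.npz"))
c=lambda u,v,z:ray(S,(250+u/4,170+v/4),z).round(1)
print("tip",c(291,388,144.5),"expected", proj(S,[516,-367.2,144.5]), "slot",c(281,469,95))
y=np.radians(11.55);
d=c(291,388,144.5)[:2]-[515.95,-367.1];print("off tool x,y",np.cos(y)*d[0]+np.sin(y)*d[1],np.sin(y)*d[0]-np.cos(y)*d[1])
E
python3 avg.py 5
```

```text
tip [ 517.8 -366.8  144.5] expected [321.88932725 267.33109187] slot [ 518.5 -367.6   95. ]
off tool x,y 1.8726050490231507 0.07648745238713045
mean [ 516.11 -367.46  282.56] sd [0.05 0.06 0.16] F [-0.15 -0.07 -1.21] M [-0.004  0.136 -0.002] yaw 11.54 gap 16.065698595617484 29.999569952487946 t 5.95
```

```bash
python3 go.py 618,-117.3,250,11.5 618,-117.3,180,11.5
```

```text
at [ 516.2 -367.5  282.8] [-1.800e+02  1.000e-02  1.155e+01] gap 16.1 F [-0.61 -0.47 -1.79] t 5.95
618,-117.3,250,11.5 -> [ 0.1498 -0.2248  0.0328  0.0005] rows 7.0
618,-117.3,180,11.5 -> [ 0.1498 -0.2248  0.1028  0.0005] rows 7.0
```

```bash
python3 -m jog '[[-1,0.015,-0.022,0,0],[-1,0.03,-0.045,0,0],[-1,0.05,-0.075,0,0],[-1,0.07,-0.105,0.01,0],[-1,0.09,-0.135,0.02,0],[-1,0.11,-0.165,0.033,0],[-1,0.13,-0.195,0.033,0],[-1,0.14,-0.21,0.033,0],[-1,0.15,-0.225,0.06,0],[-1,0.15,-0.225,0.09,0],[-1,0.15,-0.225,0.103,0],[-1,0.15,-0.225,0.103,0]]'; python3 avg.py 6; python3 - <<'E'
from h import *
S=capture("side")
cv2.imwrite("pics/tip2.png",cv2.resize(S["frame"][170:290,250:370,::-1],(600,600),interpolation=cv2.INTER_CUBIC))
E
```

```text
t: 6.95
position: [616.0, -116.6, 176.7]
tcp_rot: [-179.9, 0.4, 11.5]
contact_force: [-0.4, -0.3, -1.3]
finger_gap: 15.9
finger_force: 30.0
mean [ 618.43 -118.34  180.99] sd [0.66 0.32 1.02] F [ 0.25 -0.12 -1.05] M [-0.04   0.126  0.014] yaw 11.45 gap 15.304989660379068 29.99954581260681 t 7.25
```

View pics/tip2.png

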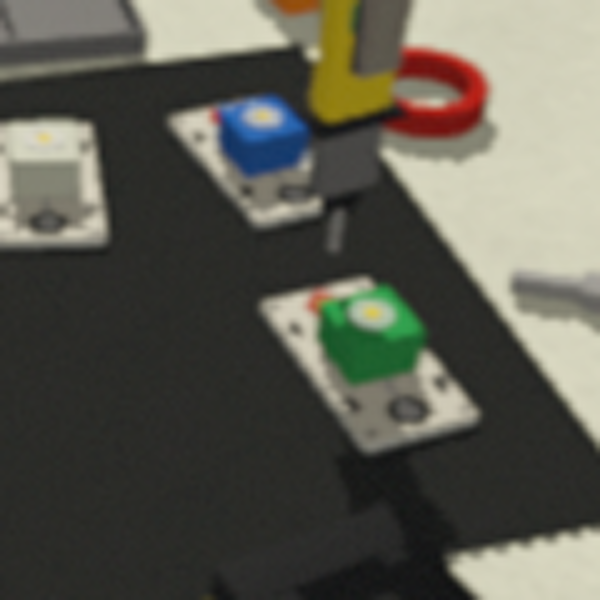

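The tip is at crop (333,250), above green's copper pad at (320,300). Green's silver pad is at (408,410).

```bash
python3 - <<'E'
from h import *
S=dict(np.load("s2.npz"))
c=lambda u,v,z:ray(S,(250+u/5,170+v/5),z).round(1)
print("tip",c(333,250,43),"silver g",c(408,410,8),"blue silver",c(297,190,8),"white silver",c(47,220,8))
E
python3 avg.py 4;python3 go.py 618,-117.3,148,11.5 618,-117.3,142,11.5
```

```text
tip [ 622.5 -115.4   43. ] silver g [ 629.7 -199.5    8. ] blue silver [646.  -16.2   8. ] white silver [502.7 -10.1   8. ]
mean [ 618.47 -117.3   180.75] sd [0.11 0.15 0.26] F [-0.02 -0.02 -1.72] M [-0.028  0.14  -0.012] yaw 11.53 gap 15.595275196767805 29.999531507492065 t 7.5
at [ 618.3 -117.1  180.4] [ 1.800e+02 -5.000e-02  1.154e+01] gap 15.6 F [-0.2   0.01 -2.25] t 7.5
618,-117.3,148,11.5 -> [-0.0004  0.0001  0.0324  0.0005] rows 1.0
618,-117.3,142,11.5 -> [-0.0004  0.0001  0.0384  0.0005] rows 1.0
```

```bash
python3 -m jog '[[-1,0,0,0.008,0],[-1,0,0,0.016,0],[-1,0,0,0.023,0],[-1,0,0,0.028,0],[-1,0,0,0.031,0],[-1,0,0,0.033,0],[-1,0,0,0.035,0],[-1,0,0,0.037,0],[-1,0,0,0.038,0],[-1,0,0,0.039,0],[-1,0,0,0.039,0],[-1,0,0,0.039,0]]'; python3 avg.py 10
```

```text
t: 8.5
position: [618.2, -117.1, 141.1]
tcp_rot: [180.0, -0.0, 11.5]
contact_force: [-0.5, -0.5, -0.3]
finger_gap: 16.3
finger_force: 30.0
mean [ 618.2  -117.07  141.03] sd [0.01 0.02 0.05] F [-0.62 -0.12  0.08] M [-0.06   0.411 -0.013] yaw 11.55 gap 15.981271628084864 29.999812245368958 t 9.0
```

```bash
python3 -m jog '[[-1,0,0,0,0],[-1,0,0,0,0],[-1,0,0,0,0],[-1,0,0,0,0],[-1,0,0,0,0],[-1,0,0,0,0],[-1,0,0,0,0],[-1,0,0,0,0],[-1,0,0,0,0],[-1,0,0,0,0],[-1,0,0,0,0],[-1,0,0,0,0]]'; python3 - <<'E'
from h import *
S=capture("side")
cv2.imwrite("pics/tip3.png",cv2.resize(S["frame"][190:270,270:350,::-1],(600,600),interpolation=cv2.INTER_CUBIC))
E
python3 -m jog '[[-1,0,0,-0.01,0],[-1,0,0,-0.03,0],[-1,0,0,-0.06,0],[-1,0,0,-0.08,0],[-1,0,0,-0.08,0],[-1,0,0,-0.08,0]]'
python3 - <<'E'
from h import *
boards(capture("top"))
E
python3 avg.py 4; python3 go.py 625.7,-201,220,11.54 625.7,-201,141.5,11.54
```

```text
t: 10.0
position: [618.2, -117.0, 140.9]
tcp_rot: [180.0, -0.0, 11.5]
contact_force: [-0.3, -0.6, -0.1]
finger_gap: 15.7
finger_force: 30.0
t: 10.55
position: [618.8, -116.9, 222.1]
tcp_rot: [180.0, -0.2, 11.6]
contact_force: [0.0, 0.1, -2.6]
finger_gap: 15.3
finger_force: 30.0
green [ 624.2 -172.9] [65.1 86.9] 95.8 None 0 copper [ 619.9 -131.1] silver [ 628.5 -214.7]
blue [575.1  35.1] [157.4 369.7] -29.0 [610.00677799  63.44775198] 30 copper [611.8  14.7] silver [538.3  55.5]
mean [ 617.4  -116.54  219.59] sd [0.07 0.1  0.17] F [-0.99 -0.28 -1.12] M [-0.004  0.134 -0.   ] yaw 11.56 gap 15.805134240509874 29.999563694000244 t 10.8
at [ 617.4 -116.7  219.5] [-1.7996e+02  1.3000e-01  1.1550e+01] gap 15.8 F [-1.01 -0.61 -0.63] t 10.8
625.7,-201,220,11.54 -> [-0.0088  0.0842 -0.0005  0.0001] rows 3.0
625.7,-201,141.5,11.54 -> [-0.0088  0.0842  0.078   0.0001] rows 3.0
```

View pics/tip3.png

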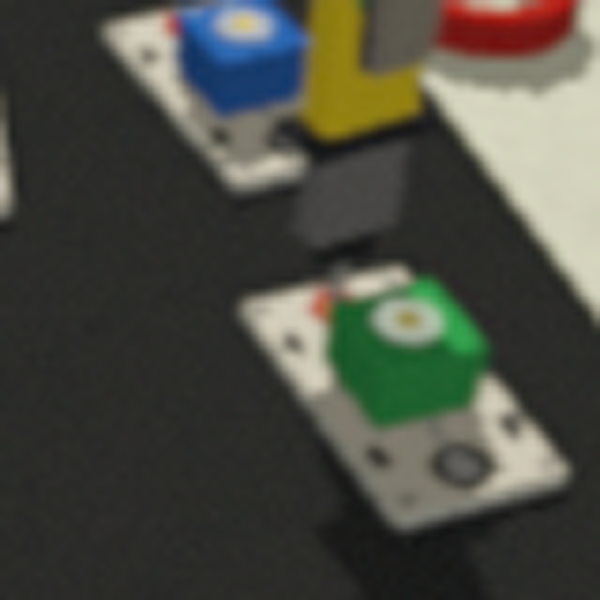

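```bash
python3 -m jog '[[-1,-0.003,0.03,0,0],[-1,-0.006,0.06,0,0],[-1,-0.0085,0.084,0,0],[-1,-0.0085,0.084,0.015,0],[-1,-0.0085,0.084,0.035,0],[-1,-0.0085,0.084,0.05,0],[-1,-0.0085,0.084,0.06,0],[-1,-0.0085,0.084,0.064,0],[-1,-0.0085,0.084,0.064,0],[-1,-0.0085,0.084,0.064,0]]'; cat >> h.py <<'E'
def side(c):
    """side view: centroids (px) of housing masks, white plate"""
    h=cv2.cvtColor(c["frame"],cv2.COLOR_RGB2HSV).astype(int);H,S,V=h[...,0],h[...,1],h[...,2]
    for n,m in(("green",(H>50)&(H<80)&(S>150)),("blue",(H>100)&(H<125)&(S>150))):
        m=m.astype(np.uint8);m[:150]=0;m[:,:215]=0;k,l,st,ce=cv2.connectedComponentsWithStats(m)
        print(n,[(ce[i].round(1).tolist(),int(st[i,4])) for i in range(1,k) if st[i,4]>40])
    m=(V>110).astype(np.uint8);m[:185]=0;m[230:]=0;m[:,:225]=0;m[:,275:]=0
    k,l,st,ce=cv2.connectedComponentsWithStats(m);print("white",[(ce[i].round(1).tolist(),int(st[i,4])) for i in range(1,k) if st[i,4]>150])
E
python3 avg.py 4; python3 - <<'E'
from h import *
side(dict(np.load("side0.npz")));S=capture("side");np.savez("s3.npz",**S);side(S)
E
python3 go.py 625.7,-201,141.5,11.54
```

```text
t: 11.63
position: [626.9, -200.9, 157.2]
tcp_rot: [180.0, -0.0, 11.6]
contact_force: [0.4, 0.5, -0.5]
finger_gap: 16.0
finger_force: 30.0
mean [ 627.23 -201.07  157.84] sd [0.06 0.02 0.1 ] F [ 0.47 -0.06 -1.48] M [-0.026  0.143 -0.007] yaw 11.57 gap 15.947851283890559 29.999565482139587 t 11.8333
green [([324.0, 237.9], 193)]
blue [([302.7, 197.6], 148)]
white [([258.3, 205.8], 530)]
green [([321.6, 239.0], 139)]
blue [([302.6, 197.7], 146)]
white [([258.4, 205.9], 541)]
at [ 627.1 -201.   157.8] [ 1.7998e+02 -8.0000e-02  1.1560e+01] gap 15.6 F [ 0.06 -0.3  -2.06] t 11.88
625.7,-201,141.5,11.54 -> [-0.0014 -0.0003  0.0163  0.0002] rows 1.0
```

```bash
python3 -m jog '[[-1,-0.0013,0,0.004,0],[-1,-0.0013,0,0.007,0],[-1,-0.0013,0,0.009,0],[-1,-0.0013,0,0.011,0],[-1,-0.0013,0,0.013,0],[-1,-0.0013,0,0.015,0],[-1,-0.0013,0,0.016,0],[-1,-0.0013,0,0.016,0],[-1,-0.0013,0,0.016,0],[-1,-0.0013,0,0.016,0],[-1,-0.0013,0,0.016,0],[-1,-0.0013,0,0.016,0]]'; python3 avg.py 4; python3 -m jog '[[-1,0,0,0,0],[-1,0,0,0,0],[-1,0,0,0,0],[-1,0,0,0,0],[-1,0,0,0,0],[-1,0,0,0,0],[-1,0,0,0,0],[-1,0,0,0,0],[-1,0,0,0,0],[-1,0,0,0,0],[-1,0,0,0,0],[-1,0,0,0,0]]'
python3 - <<'E'
from h import *
S=capture("side");np.savez("s4.npz",**S);side(S)
cv2.imwrite("pics/tip4.png",cv2.resize(S["frame"][200:270,290:360,::-1],(600,600),interpolation=cv2.INTER_CUBIC))
E
```

```text
t: 12.88
position: [625.3, -201.3, 141.0]
tcp_rot: [-180.0, -0.0, 11.5]
contact_force: [-1.5, 0.0, 1.0]
finger_gap: 15.3
finger_force: 30.0
mean [ 625.35 -201.28  140.96] sd [0.01 0.01 0.01] F [-0.6   0.21  0.54] M [0.109 0.38  0.004] yaw 11.55 gap 15.715052712653168 29.99992400407791 t 13.0833
t: 14.08
position: [625.4, -201.3, 140.9]
tcp_rot: [180.0, -0.0, 11.6]
contact_force: [-0.6, 0.5, 1.0]
finger_gap: 16.3
finger_force: 30.0
green [([319.6, 238.5], 104)]
blue [([302.7, 197.5], 147)]
white [([258.4, 205.9], 541)]
```

View pics/tip4.png

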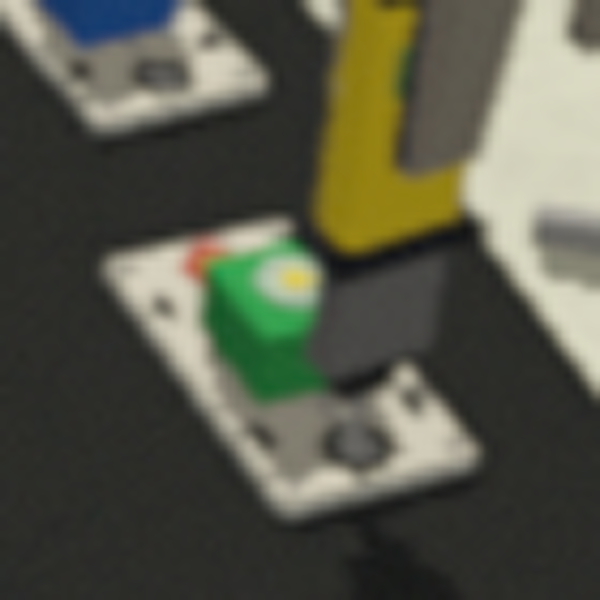

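The tip rests on green's silver pad at crop (360,435). Next is blue's copper pad.

```bash
python3 -m jog '[[-1,0,0,-0.01,0],[-1,0,0,-0.03,0],[-1,0,0,-0.06,0],[-1,0,0,-0.085,0],[-1,0,0,-0.085,0],[-1,0,0,-0.085,0]]'; python3 - <<'E'
from h import *
S=dict(np.load("s4.npz"))
print("blue silver side",ray(S,(308.9,208.4),8),"green silver",ray(S,(290+357/8.571,200+440/8.571),8))
E
python3 go.py 626.9,61,220,11.54 626.9,61,158,11.54
```

```text
t: 14.63
position: [626.3, -201.8, 227.9]
tcp_rot: [179.9, -0.2, 11.5]
contact_force: [-0.2, -0.4, -2.2]
finger_gap: 16.0
finger_force: 30.0
blue silver side [643.95898884 -17.68978118   8.        ] green silver [ 630.84297663 -197.37628418    8.        ]
at [ 626.3 -201.8  227.9] [179.92  -0.21  11.54] gap 16.0 F [-0.18 -0.44 -2.21] t 14.63
626.9,61,220,11.54 -> [ 0.0532 -0.2573  0.0079  0.    ] rows 7.0
626.9,61,158,11.54 -> [ 0.0532 -0.2573  0.0699  0.    ] rows 7.0
```

```bash
python3 -m jog '[[-1,0.005,-0.025,0,0],[-1,0.011,-0.055,0,0],[-1,0.018,-0.09,0,0],[-1,0.026,-0.125,0,0],[-1,0.034,-0.16,0,0],[-1,0.042,-0.2,0,0],[-1,0.05,-0.235,0,0],[-1,0.0535,-0.257,0,0],[-1,0.0535,-0.257,0.025,0],[-1,0.0535,-0.257,0.05,0],[-1,0.0535,-0.257,0.068,0],[-1,0.0535,-0.257,0.068,0]]'; python3 avg.py 8; python3 - <<'E'
from h import *
S=capture("side");np.savez("s5.npz",**S);side(S)
E
python3 go.py 626.9,61,141.5,11.54
```

```text
t: 15.63
position: [622.8, 61.7, 152.8]
tcp_rot: [-180.0, 0.5, 11.6]
contact_force: [-0.7, -0.1, -1.0]
finger_gap: 16.0
finger_force: 30.0
mean [626.47  61.01 158.18] sd [0.96 0.14 1.36] F [ 0.58  0.1  -0.98] M [-0.023  0.137  0.007] yaw 11.53 gap 16.201324690104773 29.999516308307648 t 16.0333
green [([322.0, 253.2], 199)]
blue [([302.8, 197.7], 143)]
white [([258.3, 205.8], 533)]
at [626.8  61.2 158.8] [-1.7999e+02 -9.0000e-02  1.1540e+01] gap 15.9 F [-0.23 -0.38 -1.99] t 16.08
626.9,61,141.5,11.54 -> [0.0001 0.0002 0.0173 0.    ] rows 1.0
```

```bash
python3 -m jog '[[-1,0,0,0.004,0],[-1,0,0,0.008,0],[-1,0,0,0.01,0],[-1,0,0,0.012,0],[-1,0,0,0.014,0],[-1,0,0,0.016,0],[-1,0,0,0.017,0],[-1,0,0,0.017,0],[-1,0,0,0.017,0],[-1,0,0,0.017,0],[-1,0,0,0.017,0],[-1,0,0,0.017,0]]'; python3 avg.py 4; python3 -m jog '[[-1,0,0,0,0],[-1,0,0,0,0],[-1,0,0,0,0],[-1,0,0,0,0],[-1,0,0,0,0],[-1,0,0,0,0],[-1,0,0,0,0],[-1,0,0,0,0],[-1,0,0,0,0],[-1,0,0,0,0],[-1,0,0,0,0],[-1,0,0,0,0]]'
python3 - <<'E'
from h import *
S=capture("side");np.savez("s6.npz",**S);side(S)
cv2.imwrite("pics/tip5.png",cv2.resize(S["frame"][160:270,265:375,::-1],(600,600),interpolation=cv2.INTER_CUBIC))
E
python3 -m jog '[[-1,0,0,-0.01,0],[-1,0,0,-0.03,0],[-1,0,0,-0.06,0],[-1,0,0,-0.08,0],[-1,0,0,-0.08,0],[-1,0,0,-0.08,0]]';python3 avg.py 3; python3 go.py 639,-21,220,11.54 639,-21,158,11.54
```

```text
t: 17.08
position: [626.3, 61.2, 141.0]
tcp_rot: [-180.0, -0.0, 11.5]
contact_force: [-1.1, -0.5, -0.8]
finger_gap: 15.8
finger_force: 30.0
mean [626.33  61.23 140.97] sd [0.01 0.01 0.03] F [-0.6   0.31  0.09] M [-0.006  0.471 -0.035] yaw 11.55 gap 15.822814941662786 29.999821186065674 t 17.2833
t: 18.28
position: [626.4, 61.3, 140.9]
tcp_rot: [180.0, -0.0, 11.5]
contact_force: [-0.2, 1.4, 0.2]
finger_gap: 15.7
finger_force: 30.0
green [([321.9, 253.6], 204)]
blue [([302.9, 197.7], 142)]
white [([258.3, 205.8], 533)]
t: 18.83
position: [627.0, 61.3, 222.2]
tcp_rot: [-180.0, -0.2, 11.6]
contact_force: [-0.0, 0.8, -2.0]
finger_gap: 15.7
finger_force: 30.0
mean [625.72  61.46 220.07] sd [0.27 0.02 0.5 ] F [-0.25 -0.13 -1.84] M [-0.014  0.167 -0.024] yaw 11.56 gap 16.035578877681225 29.999547600746155 t 18.9833
at [625.4  61.4 219.5] [-1.7999e+02  1.3000e-01  1.1560e+01] gap 16.0 F [ 0.22 -0.38 -0.89] t 18.98
639,-21,220,11.54 -> [-0.0032  0.0835 -0.0005  0.0002] rows 3.0
639,-21,158,11.54 -> [-0.0032  0.0835  0.0615  0.0002] rows 3.0
```

View pics/tip5.png

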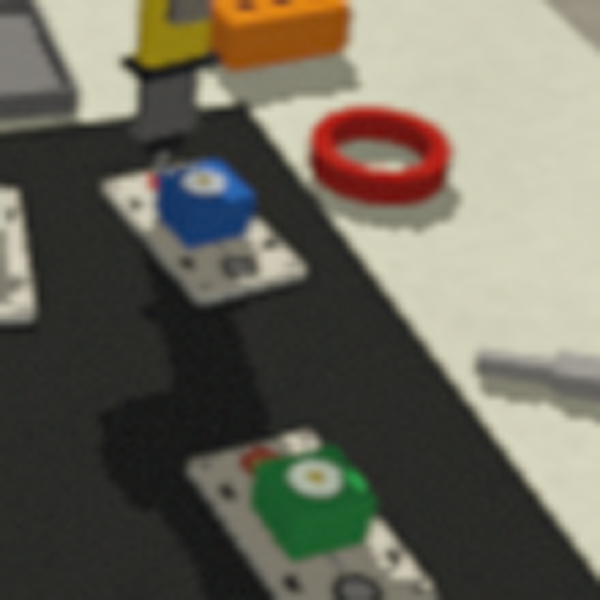

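```bash
python3 -m jog '[[-1,-0.001,0.03,0,0],[-1,-0.002,0.06,0,0],[-1,-0.004,0.0835,0,0],[-1,-0.004,0.0835,0.02,0],[-1,-0.004,0.0835,0.04,0],[-1,-0.004,0.0835,0.055,0],[-1,-0.004,0.0835,0.061,0],[-1,-0.004,0.0835,0.061,0],[-1,-0.004,0.0835,0.061,0],[-1,-0.004,0.0835,0.061,0]]'; python3 avg.py 6; python3 - <<'E'
from h import *
S=capture("side");side(S)
E
python3 go.py 639,-21.3,141.5,11.54
```

```text
t: 19.82
position: [639.7, -21.3, 160.7]
tcp_rot: [180.0, -0.1, 11.6]
contact_force: [1.0, -0.2, -0.4]
finger_gap: 15.9
finger_force: 30.0
mean [639.64 -21.25 160.77] sd [0.18 0.01 0.19] F [ 0.25  0.24 -1.2 ] M [ 0.     0.156 -0.015] yaw 11.57 gap 15.845848749104015 29.99954491853714 t 20.1167
green [([322.0, 253.8], 196)]
blue [([300.7, 198.6], 107)]
white [([258.3, 205.8], 533)]
at [639.3 -21.3 160.3] [-1.800e+02 -4.000e-02  1.155e+01] gap 16.3 F [ 0.22 -0.64 -2.5 ] t 20.17
639,-21.3,141.5,11.54 -> [-0.0003 -0.0001  0.0188  0.0002] rows 1.0
```

```bash
python3 -m jog '[[-1,0,0,0.005,0],[-1,0,0,0.009,0],[-1,0,0,0.0115,0],[-1,0,0,0.0135,0],[-1,0,0,0.0155,0],[-1,0,0,0.0175,0],[-1,0,0,0.019,0],[-1,0,0,0.019,0],[-1,0,0,0.019,0],[-1,0,0,0.019,0],[-1,0,0,0.019,0],[-1,0,0,0.019,0]]'; python3 avg.py 4; python3 -m jog '[[-1,0,0,0,0],[-1,0,0,0,0],[-1,0,0,0,0],[-1,0,0,0,0],[-1,0,0,0,0],[-1,0,0,0,0],[-1,0,0,0,0],[-1,0,0,0,0],[-1,0,0,0,0],[-1,0,0,0,0],[-1,0,0,0,0],[-1,0,0,0,0]]'
python3 - <<'E'
from h import *
S=capture("side");np.savez("s7.npz",**S);side(S)
E
python3 -m jog '[[-1,0,0,-0.01,0],[-1,0,0,-0.03,0],[-1,0,0,-0.06,0],[-1,0,0,-0.08,0],[-1,0,0,-0.08,0],[-1,0,0,-0.08,0]]';python3 avg.py 3; python3 go.py 514.7,68,220,11.54 514.7,68,158,11.54
```

```text
t: 21.17
position: [639.2, -21.4, 141.1]
tcp_rot: [180.0, -0.0, 11.5]
contact_force: [-0.8, -0.7, 0.0]
finger_gap: 15.9
finger_force: 30.0
mean [639.18 -21.41 141.01] sd [0.01 0.01 0.03] F [-0.63  0.14  0.18] M [ 0.005  0.391 -0.012] yaw 11.55 gap 15.73745019514635 29.999894499778748 t 21.3667
t: 22.37
position: [639.1, -21.4, 140.9]
tcp_rot: [180.0, -0.0, 11.5]
contact_force: [0.2, 0.4, 0.3]
finger_gap: 15.9
finger_force: 30.0
green [([321.8, 253.6], 199)]
blue [([299.2, 198.7], 82)]
white [([258.3, 205.8], 536)]
t: 22.92
position: [639.8, -21.4, 222.2]
tcp_rot: [-180.0, -0.2, 11.6]
contact_force: [-0.2, 0.4, -2.1]
finger_gap: 15.7
finger_force: 30.0
mean [638.5  -21.02 220.01] sd [0.26 0.05 0.51] F [-0.04 -0.04 -2.  ] M [-0.027  0.155 -0.017] yaw 11.56 gap 15.915579013266752 29.99952793121338 t 23.0667
at [638.2 -21.  219.5] [-1.7997e+02  1.3000e-01  1.1560e+01] gap 15.9 F [-0.98  0.12 -1.32] t 23.07
514.7,68,220,11.54 -> [-0.1032 -0.112  -0.0005  0.0002] rows 4.0
514.7,68,158,11.54 -> [-0.1032 -0.112   0.0615  0.0002] rows 4.0
```

```bash
python3 -m jog '[[-1,-0.02,-0.022,0,0],[-1,-0.045,-0.05,0,0],[-1,-0.07,-0.078,0,0],[-1,-0.09,-0.1,0,0],[-1,-0.104,-0.112,0,0],[-1,-0.104,-0.112,0.02,0],[-1,-0.104,-0.112,0.04,0],[-1,-0.104,-0.112,0.055,0],[-1,-0.104,-0.112,0.061,0],[-1,-0.104,-0.112,0.061,0],[-1,-0.104,-0.112,0.061,0]]'; python3 avg.py 6; python3 - <<'E'
from h import *
S=capture("side");side(S);np.savez("s8.npz",**S)
E
python3 go.py 514.6,68,141.5,11.54
```

```text
t: 23.98
position: [514.7, 67.1, 159.7]
tcp_rot: [180.0, 0.1, 11.5]
contact_force: [-1.0, -0.7, -1.2]
finger_gap: 15.9
finger_force: 30.0
mean [515.34  67.42 160.51] sd [0.09 0.14 0.15] F [-0.03  0.28 -1.51] M [0.016 0.133 0.006] yaw 11.53 gap 16.018497182079653 29.999585151672363 t 24.2833
green [([322.3, 252.9], 222)]
blue [([302.6, 197.6], 147)]
white [([258.3, 205.8], 518)]
at [515.1  67.6 160.4] [-1.7998e+02 -6.0000e-02  1.1540e+01] gap 15.8 F [ 1.56  0.15 -1.04] t 24.33
514.6,68,141.5,11.54 -> [-0.0004 -0.0005  0.0189  0.0001] rows 1.0
```

```bash
python3 -m jog '[[-1,-0.0004,-0.0004,0.005,0],[-1,-0.0004,-0.0004,0.009,0],[-1,-0.0004,-0.0004,0.0115,0],[-1,-0.0004,-0.0004,0.0135,0],[-1,-0.0004,-0.0004,0.0155,0],[-1,-0.0004,-0.0004,0.0175,0],[-1,-0.0004,-0.0004,0.019,0],[-1,-0.0004,-0.0004,0.019,0],[-1,-0.0004,-0.0004,0.019,0],[-1,-0.0004,-0.0004,0.019,0],[-1,-0.0004,-0.0004,0.019,0],[-1,-0.0004,-0.0004,0.019,0]]'; python3 avg.py 4; python3 -m jog '[[-1,0,0,0,0],[-1,0,0,0,0],[-1,0,0,0,0],[-1,0,0,0,0],[-1,0,0,0,0],[-1,0,0,0,0],[-1,0,0,0,0],[-1,0,0,0,0],[-1,0,0,0,0],[-1,0,0,0,0],[-1,0,0,0,0],[-1,0,0,0,0]]'
python3 - <<'E'
from h import *
S=capture("side");np.savez("s9.npz",**S);side(S)
E
python3 -m jog '[[-1,0,0,-0.01,0],[-1,0,0,-0.03,0],[-1,0,0,-0.06,0],[-1,0,0,-0.08,0],[-1,0,0,-0.08,0],[-1,0,0,-0.08,0]]';python3 avg.py 3; python3 go.py 498.4,-14,158,11.54
```

```text
t: 25.33
position: [514.4, 67.8, 141.0]
tcp_rot: [-180.0, -0.0, 11.6]
contact_force: [-2.0, -0.3, -0.1]
finger_gap: 15.7
finger_force: 30.0
mean [514.35  67.83 140.97] sd [0.01 0.01 0.02] F [-0.71 -0.27  0.04] M [-0.097  0.463 -0.032] yaw 11.55 gap 16.645715773898885 29.99987483024597 t 25.5333
t: 26.53
position: [514.3, 67.9, 140.9]
tcp_rot: [-180.0, -0.0, 11.5]
contact_force: [-1.2, -0.6, 0.4]
finger_gap: 16.0
finger_force: 30.0
green [([322.3, 253.1], 216)]
blue [([302.7, 197.6], 148)]
white [([258.3, 205.9], 511)]
t: 27.08
position: [515.1, 68.2, 222.1]
tcp_rot: [-179.9, -0.2, 11.6]
contact_force: [-0.3, 1.0, -2.1]
finger_gap: 15.8
finger_force: 30.0
mean [513.81  68.03 220.39] sd [0.25 0.09 0.4 ] F [-0.61  0.03 -1.23] M [-0.033  0.154  0.011] yaw 11.56 gap 16.018820880047272 29.999587833881378 t 27.2333
at [513.6  67.9 220. ] [1.7999e+02 1.0000e-01 1.1560e+01] gap 16.0 F [-0.53  0.12 -0.96] t 27.23
498.4,-14,158,11.54 -> [-0.0313  0.0772  0.062   0.0002] rows 3.0
```

```bash
python3 -m jog '[[-1,-0.011,0.026,0,0],[-1,-0.022,0.052,0,0],[-1,-0.032,0.077,0,0],[-1,-0.032,0.077,0.02,0],[-1,-0.032,0.077,0.04,0],[-1,-0.032,0.077,0.055,0],[-1,-0.032,0.077,0.061,0],[-1,-0.032,0.077,0.061,0],[-1,-0.032,0.077,0.061,0],[-1,-0.032,0.077,0.061,0]]'; python3 avg.py 6; python3 - <<'E'
from h import *
S=capture("side");side(S)
E
python3 go.py 498.4,-14,141.5,11.54
```

```text
t: 28.07
position: [498.9, -14.1, 160.4]
tcp_rot: [180.0, -0.1, 11.5]
contact_force: [0.9, -0.4, -1.8]
finger_gap: 16.0
finger_force: 30.0
mean [498.86 -13.88 160.52] sd [0.13 0.07 0.11] F [ 0.29 -0.13 -1.47] M [-0.008  0.153  0.021] yaw 11.56 gap 15.789444635353158 29.99953955411911 t 28.3667
green [([322.3, 252.9], 221)]
blue [([302.7, 197.5], 147)]
white [([258.2, 207.4], 438)]
at [498.6 -13.8 160.2] [-1.7999e+02 -4.0000e-02  1.1560e+01] gap 15.7 F [ 0.37 -0.57 -1.9 ] t 28.42
498.4,-14,141.5,11.54 -> [-0.0002  0.0001  0.0187  0.0003] rows 1.0
```

```bash
python3 -m jog '[[-1,0,0,0.005,0],[-1,0,0,0.009,0],[-1,0,0,0.0115,0],[-1,0,0,0.0135,0],[-1,0,0,0.0155,0],[-1,0,0,0.0175,0],[-1,0,0,0.019,0],[-1,0,0,0.019,0],[-1,0,0,0.019,0],[-1,0,0,0.019,0],[-1,0,0,0.019,0],[-1,0,0,0.019,0]]'; python3 avg.py 4; python3 -m jog '[[-1,0,0,0,0],[-1,0,0,0,0],[-1,0,0,0,0],[-1,0,0,0,0],[-1,0,0,0,0],[-1,0,0,0,0],[-1,0,0,0,0],[-1,0,0,0,0],[-1,0,0,0,0],[-1,0,0,0,0],[-1,0,0,0,0],[-1,0,0,0,0]]'
python3 - <<'E'
from h import *
S=capture("side");np.savez("s10.npz",**S);side(S)
a=dict(np.load("s9.npz"))["frame"];b=dict(np.load("s7.npz"))["frame"]
o=np.zeros((300,800,3),np.uint8)
o[:,:266]=cv2.resize(S["frame"][170:230,230:283,::-1],(266,300),interpolation=cv2.INTER_CUBIC)
o[:,267:533]=cv2.resize(a[170:230,230:283,::-1],(266,300),interpolation=cv2.INTER_CUBIC)
o[:,534:]=cv2.resize(b[170:230,280:333,::-1],(266,300),interpolation=cv2.INTER_CUBIC)
cv2.imwrite("pics/tip6.png",o)
E
python3 -m jog '[[-1,0,0,-0.01,0],[-1,0,0,-0.03,0],[-1,0,0,-0.06,0],[-1,0,0,-0.1,0],[-1,0,0,-0.14,0],[-1,0,0,-0.14,0],[-1,0,0,-0.14,0]]';python3 avg.py 5; python3 go.py 516.15,-367.46,282.5,11.55
```

```text
t: 29.42
position: [498.4, -14.1, 141.0]
tcp_rot: [-180.0, -0.0, 11.5]
contact_force: [-0.9, -0.2, 0.4]
finger_gap: 16.1
finger_force: 30.0
mean [498.44 -14.   140.97] sd [0.01 0.01 0.01] F [-1.11 -0.35  0.49] M [-0.04   0.407 -0.015] yaw 11.55 gap 15.826436368038117 29.999881088733673 t 29.6167
t: 30.62
position: [498.4, -14.0, 140.9]
tcp_rot: [-180.0, -0.0, 11.5]
contact_force: [-1.4, -0.4, -0.3]
finger_gap: 16.1
finger_force: 30.0
green [([322.3, 252.9], 219)]
blue [([302.7, 197.6], 148)]
white [([258.1, 208.4], 349)]
t: 31.25
position: [499.7, -13.9, 283.2]
tcp_rot: [-179.9, -0.3, 11.6]
contact_force: [0.2, 0.3, -2.0]
finger_gap: 16.0
finger_force: 30.0
mean [497.71 -13.81 280.17] sd [0.39 0.14 0.7 ] F [ 0.29  0.   -1.48] M [-0.015  0.156  0.006] yaw 11.56 gap 15.879476691900297 29.999608397483826 t 31.5
at [497.5 -14.  279.6] [1.7998e+02 1.6000e-01 1.1540e+01] gap 15.9 F [ 0.03  0.14 -0.93] t 31.5
516.15,-367.46,282.5,11.55 -> [-5.24e-02  3.50e-01 -2.90e-03 -1.00e-04] rows 9.0
```

View pics/tip6.png

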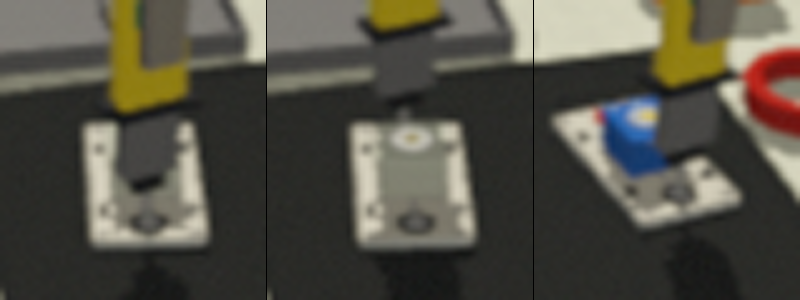

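Crops show the tip on white silver (148,218), white copper (403,120, behind the housing) and blue silver (678,190). All boards are tested, so the tester goes back to the holder.

```bash
python3 -m jog '[[-1,-0.003,0.02,0,0],[-1,-0.008,0.05,0,0],[-1,-0.013,0.085,0,0],[-1,-0.018,0.12,0,0],[-1,-0.024,0.16,0,0],[-1,-0.03,0.2,0,0],[-1,-0.036,0.24,0,0],[-1,-0.042,0.28,0,0],[-1,-0.047,0.315,0,0],[-1,-0.051,0.34,0,0],[-1,-0.053,0.35,0,0],[-1,-0.053,0.35,0,0]]'; python3 avg.py 8; python3 go.py 516.15,-367.46,260,11.55
```

```text
t: 32.5
position: [514.7, -370.3, 279.5]
tcp_rot: [180.0, 0.2, 11.3]
contact_force: [0.0, 1.1, -2.2]
finger_gap: 16.1
finger_force: 30.0
mean [ 516.92 -365.96  280.37] sd [0.59 0.86 0.55] F [ 0.28  0.15 -1.45] M [ 0.001  0.145 -0.001] yaw 11.64 gap 15.895513485988916 29.99964952468872 t 32.9
at [ 517.2 -366.1  281.1] [-1.7997e+02 -5.0000e-02  1.1670e+01] gap 15.9 F [ 0.09 -0.25 -0.91] t 32.9
516.15,-367.46,260,11.55 -> [-0.0013  0.0011  0.0211  0.0013] rows 1.0
```

```bash
python3 -m jog '[[-1,0,0,0.01,0],[-1,0,0,0.02,0],[-1,0,0,0.03,0],[-1,0,0,0.03,0],[-1,0,0,0.03,0],[-1,0,0,0.03,0],[-1,0,0,0.03,0],[-1,0,0,0.03,0],[-1,0,0,0.03,0],[-1,0,0,0.03,0]]'; python3 avg.py 6; python3 go.py 516.15,-367.46,152.78,11.55
```

```text
t: 33.73
position: [516.7, -367.6, 251.2]
tcp_rot: [180.0, -0.0, 11.5]
contact_force: [0.5, 0.3, -2.0]
finger_gap: 15.8
finger_force: 30.0
mean [ 516.58 -367.54  251.01] sd [0.02 0.03 0.06] F [ 0.15 -0.05 -1.19] M [-0.014  0.147  0.013] yaw 11.55 gap 15.66328854648966 29.99956101179123 t 34.0333
at [ 516.6 -367.5  250.9] [ 1.800e+02 -1.000e-02  1.155e+01] gap 15.7 F [-0.72 -0.01 -1.18] t 34.03
516.15,-367.46,152.78,11.55 -> [-0.0004 -0.0001  0.0982 -0.    ] rows 3.0
```

```bash
python3 -m jog '[[-1,-0.0004,0,0,0],[-1,-0.0004,0,0.01,0],[-1,-0.0004,0,0.02,0],[-1,-0.0004,0,0.03,0],[-1,-0.0004,0,0.04,0],[-1,-0.0004,0,0.05,0],[-1,-0.0004,0,0.06,0],[-1,-0.0004,0,0.066,0],[-1,-0.0004,0,0.072,0],[-1,-0.0004,0,0.078,0],[-1,-0.0004,0,0.082,0],[-1,-0.0004,0,0.082,0]]'; python3 avg.py 5; python3 go.py 516.15,-367.46,152.78,11.55
```

```text
t: 35.03
position: [515.9, -367.3, 168.0]
tcp_rot: [-180.0, 0.0, 11.5]
contact_force: [0.1, 0.2, -1.5]
finger_gap: 16.0
finger_force: 30.0
mean [ 516.29 -367.76  169.15] sd [0.12 0.11 0.28] F [ 0.25  0.06 -1.26] M [-0.028  0.154  0.023] yaw 11.55 gap 15.670173734691172 29.999558329582214 t 35.2833
at [ 516.4 -367.8  169.4] [ 1.7997e+02 -4.0000e-02  1.1540e+01] gap 15.7 F [ 0.35 -0.32 -1.01] t 35.28
516.15,-367.46,152.78,11.55 -> [-0.0002 -0.0004  0.0166 -0.0001] rows 1.0
```

No contact so far. I'll lower the last 16 mm slowly, then open slightly.

```bash
python3 -m jog '[[-1,0,0,0.004,0],[-1,0,0,0.008,0],[-1,0,0,0.011,0],[-1,0,0,0.013,0],[-1,0,0,0.0145,0],[-1,0,0,0.0155,0],[-1,0,0,0.016,0],[-1,0,0,0.016,0],[-1,0,0,0.016,0]]'; python3 avg.py 4; python3 -m jog '[[0,0,0,0,0],[0,0,0,0,0],[0,0,0,0,0],[0,0,0,0,0],[0,0,0,0,0],[0,0,0,0,0]]'; python3 -m jog '[[0,0,0,-0.02,0],[0,0,0,-0.05,0],[0,0,0,-0.09,0],[0,0,0,-0.13,0],[0,0,0,-0.13,0],[0,0,0,-0.13,0]]'; python3 - <<'E'
from h import *
S=capture("side");np.savez("s11.npz",**S);side(S)
cv2.imwrite("pics/ret.png",cv2.resize(S["frame"][220:350,250:380,::-1],(500,500),interpolation=cv2.INTER_CUBIC))
for n,c in(("then",dict(np.load("side0.npz"))),("now",S)):
    h=cv2.cvtColor(c["frame"],cv2.COLOR_RGB2HSV).astype(int)
    m=((h[...,0]>18)&(h[...,0]<35)&(h[...,1]>120)&(h[...,2]>60)).astype(np.uint8)
    k,l,st,ce=cv2.connectedComponentsWithStats(m);print(n,[(st[i].tolist(),ce[i].round(1)) for i in range(1,k) if st[i,4]>80])
T2=capture("top");np.savez("t11.npz",**T2);boards(T2)
E
python3 go.py
```

```text
t: 36.03
position: [516.2, -367.7, 153.0]
tcp_rot: [180.0, -0.0, 11.5]
contact_force: [0.4, 0.8, -1.8]
finger_gap: 15.9
finger_force: 30.0
mean [ 516.21 -367.66  152.99] sd [0.   0.03 0.02] F [ 0.16  0.24 -1.74] M [-0.025  0.141 -0.02 ] yaw 11.55 gap 15.743289507902421 29.99952346086502 t 36.2333
t: 36.73
position: [516.2, -367.7, 153.0]
tcp_rot: [180.0, -0.0, 11.5]
contact_force: [-0.3, -0.4, 0.0]
finger_gap: 45.7
finger_force: 0.0
t: 37.23
position: [516.9, -368.5, 285.4]
tcp_rot: [179.8, -0.2, 11.5]
contact_force: [0.0, -0.2, -1.6]
finger_gap: 46.0
finger_force: 0.0
green [([315.4, 249.3], 45)]
blue [([302.7, 197.5], 147)]
white [([258.4, 205.9], 543)]
then [([309, 252, 27, 40, 716], array([321.2, 271.8])), ([308, 298, 38, 22, 233], array([326.3, 308.9]))]
now [([311, 133, 27, 18, 83], array([322.1, 141.2])), ([356, 146, 20, 10, 110], array([365.2, 150.8])), ([309, 250, 28, 41, 689], array([321. , 271.9])), ([308, 298, 38, 22, 234], array([326.1, 309. ]))]
white [ 456.5 -224. ] [ 77.7 107.7] 90.0 None 0 copper [ 456.4 -182. ] silver [ 456.5 -266. ]
white [508.1  27.3] [114.6  65.8] 78.7 [515.98739919  67.93323611] 27 copper [516.3  68.5] silver [499.8 -13.8]
green [ 597.9 -208. ] [ 66.1 115.8] 95.3 [ 593.82864058 -166.64979305] 25 copper [ 594.  -166.2] silver [ 601.8 -249.9]
blue [634.5  19.8] [ 65.8 115.2] 98.3 [628.45256596  61.32287518] 25 copper [628.4  61.4] silver [640.5 -21.7]
at [ 515.9 -367.   282. ] [-1.7993e+02  3.0000e-02  1.1570e+01] gap 46.0 F [ 0.57  0.64 -0.81] t 37.33
```

Tester is home: handle blob is the same as at the start. Green was knocked to (598,-208). Now I'll pick the boards up, green first.

```bash
python3 go.py 597.9,-208,130,5.3 597.9,-208,36.5,5.3
```

```text
at [ 515.9 -367.   282. ] [-1.7993e+02  3.0000e-02  1.1570e+01] gap 46.0 F [ 0.57  0.64 -0.81] t 37.33
597.9,-208,130,5.3 -> [ 0.1122 -0.1393  0.152   0.0696] rows 6.0
597.9,-208,36.5,5.3 -> [ 0.1122 -0.1393  0.2455  0.0696] rows 8.0
```

```bash
python3 -m jog '[[0.6,0.028,-0.035,0,0.07],[0.6,0.056,-0.07,0,0.07],[0.6,0.084,-0.105,0,0.07],[0.6,0.112,-0.139,0,0.07],[0.6,0.112,-0.139,0.04,0.07],[0.6,0.112,-0.139,0.08,0.07],[0.6,0.112,-0.139,0.12,0.07],[0.6,0.112,-0.139,0.16,0.07],[0.6,0.112,-0.139,0.19,0.07],[0.6,0.112,-0.139,0.19,0.07],[0.6,0.112,-0.139,0.19,0.07],[0.6,0.112,-0.139,0.19,0.07]]'; python3 avg.py 4;  python3 go.py 597.9,-208,36.5,5.3
```

```text
t: 38.33
position: [598.4, -209.8, 93.8]
tcp_rot: [179.9, -0.0, 5.2]
contact_force: [0.1, -0.9, -0.3]
finger_gap: 73.7
finger_force: 0.0
mean [ 599.19 -209.65   94.93] sd [0.1  0.21 0.15] F [0.36 0.17 0.14] M [-0.014  0.151 -0.026] yaw 5.24 gap 73.51994832738505 0.0 t 38.5333
at [ 599.2 -209.3   94.9] [179.96  -0.19   5.25] gap 73.5 F [ 1.1 -0.4 -0.3] t 38.53
597.9,-208,36.5,5.3 -> [-0.0012 -0.0015  0.0584 -0.0005] rows 2.0
```

```bash
python3 -m jog '[[0.6,-0.001,-0.0015,0.015,0],[0.6,-0.001,-0.0015,0.03,0],[0.6,-0.001,-0.0015,0.042,0],[0.6,-0.001,-0.0015,0.05,0],[0.6,-0.001,-0.0015,0.055,0],[0.6,-0.001,-0.0015,0.058,0],[0.6,-0.001,-0.0015,0.058,0],[0.6,-0.001,-0.0015,0.058,0]]'; python3 avg.py 3; python3 -m jog '[[-1,0,0,0,0],[-1,0,0,0,0],[-1,0,0,0,0],[-1,0,0,0,0],[-1,0,0,0,0],[-1,0,0,0,0],[-1,0,0,0,0],[-1,0,0,0,0]]'; python3 avg.py 2; python3 -m jog '[[-1,0,0,-0.01,0],[-1,0,0,-0.03,0],[-1,0,0,-0.06,0],[-1,0,0,-0.09,0],[-1,0,0,-0.12,0],[-1,0,0,-0.12,0],[-1,0,0,-0.12,0],[-1,0,0,-0.12,0]]'; python3 avg.py 3; python3 go.py 491.8,227.3,155,-3.5
```

```text
t: 39.2
position: [597.1, -207.9, 34.9]
tcp_rot: [180.0, -0.0, 5.2]
contact_force: [0.7, 0.2, -0.6]
finger_gap: 73.7
finger_force: 0.0
mean [ 597.22 -207.83   35.22] sd [0.02 0.07 0.07] F [0.07 0.18 0.4 ] M [-0.     0.162  0.004] yaw 5.24 gap 73.4182665562329 0.0 t 39.35
t: 40.02
position: [597.0, -207.6, 35.0]
tcp_rot: [180.0, -0.0, 5.2]
contact_force: [0.2, -0.0, 0.1]
finger_gap: 39.7
finger_force: 30.0
mean [ 596.97 -207.64   34.96] sd [0.02 0.03 0.  ] F [-0.21  0.26  0.62] M [-0.028  0.158 -0.027] yaw 5.25 gap 39.547391967246796 30.000156462192535 t 40.1167
t: 40.78
position: [596.4, -207.0, 154.5]
tcp_rot: [-179.9, 0.0, 5.3]
contact_force: [0.1, -0.7, -1.8]
finger_gap: 39.7
finger_force: 30.0
mean [ 596.07 -207.    153.6 ] sd [0.05 0.1  0.16] F [-0.27 -0.25 -1.97] M [0.003 0.152 0.003] yaw 5.25 gap 39.78393274777681 29.999686181545258 t 40.9333
at [ 596.1 -207.1  153.5] [-1.7995e+02  1.4000e-01  5.2500e+00] gap 39.8 F [ 0.55  0.28 -1.9 ] t 40.93
491.8,227.3,155,-3.5 -> [-0.0641 -0.4421 -0.0015  0.0972] rows 11.0
```

```bash
python3 -m jog '[[-1,-0.004,-0.025,0,0.02],[-1,-0.009,-0.06,0,0.04],[-1,-0.015,-0.1,0,0.06],[-1,-0.021,-0.14,0,0.08],[-1,-0.027,-0.18,0,0.097],[-1,-0.033,-0.22,0,0.097],[-1,-0.039,-0.26,0,0.097],[-1,-0.045,-0.3,0,0.097],[-1,-0.051,-0.34,0,0.097],[-1,-0.057,-0.38,0,0.097],[-1,-0.062,-0.415,0,0.097],[-1,-0.066,-0.443,0,0.097]]'; python3 -m jog '[[-1,0,0,0.02,0],[-1,0,0,0.04,0],[-1,0,0,0.07,0],[-1,0,0,0.07,0],[-1,0,0,0.07,0],[-1,0,0,0.07,0]]'; python3 avg.py 6; python3 go.py 491,227.5,37.5,-3.5;python3 - <<'E'
from h import *
S=capture("side")
cv2.imwrite("pics/pl.png",cv2.resize(S["frame"][110:230,190:350,::-1],(800,600),interpolation=cv2.INTER_CUBIC))
E
```

```text
t: 41.93
position: [488.9, 230.6, 153.9]
tcp_rot: [180.0, 0.1, -3.3]
contact_force: [0.1, -0.4, -1.2]
finger_gap: 39.6
finger_force: 30.0
t: 42.43
position: [491.4, 227.0, 85.5]
tcp_rot: [180.0, -0.0, -3.5]
contact_force: [-0.6, 0.9, -1.9]
finger_gap: 39.8
finger_force: 30.0
mean [491.49 227.62  86.06] sd [0.22 0.19 0.16] F [-0.16 -0.09 -1.52] M [0.021 0.158 0.013] yaw -3.51 gap 39.748041467686996 29.9997416138649 t 42.7333
at [491.1 227.8  85.8] [-1.7993e+02 -6.0000e-02 -3.4800e+00] gap 39.7 F [-0.09  0.13 -1.89] t 42.73
491,227.5,37.5,-3.5 -> [-0.0001  0.0003  0.0483  0.0002] rows 2.0
```

View pics/pl.png

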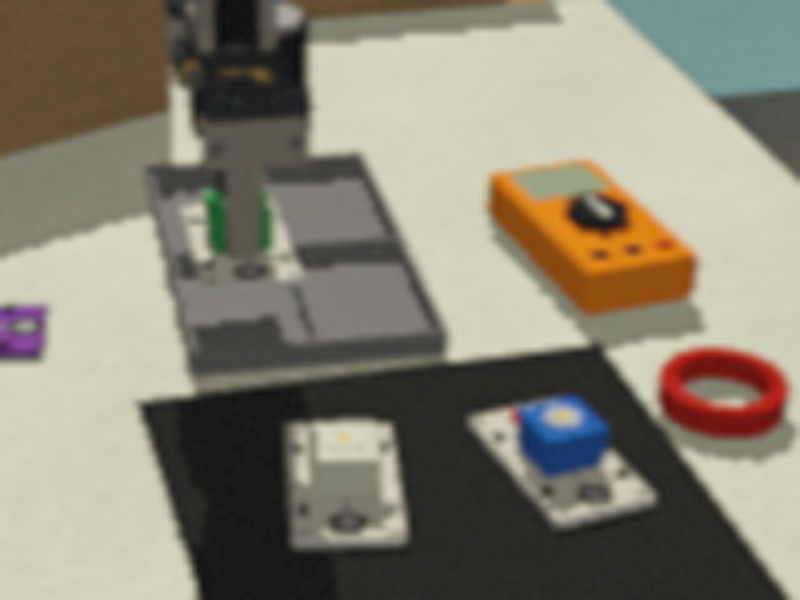

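The green board is held level above the near compartment at crop (240,240). I'll lower it.

```bash
python3 -m jog '[[-1,0,0,0.01,0],[-1,0,0,0.02,0],[-1,0,0,0.028,0],[-1,0,0,0.034,0],[-1,0,0,0.039,0],[-1,0,0,0.043,0],[-1,0,0,0.046,0],[-1,0,0,0.048,0],[-1,0,0,0.048,0],[-1,0,0,0.048,0]]'; python3 avg.py 4
```

```text
t: 43.62
position: [491.0, 227.5, 37.1]
tcp_rot: [-180.0, -0.0, -3.5]
contact_force: [1.5, -0.6, -1.2]
finger_gap: 40.0
finger_force: 30.0
mean [490.81 227.61  37.01] sd [0.05 0.04 0.02] F [ 0.09 -0.09 -1.57] M [ 0.006  0.169 -0.019] yaw -3.48 gap 40.11938364977331 29.999684393405914 t 43.8167
```

```bash
python3 -m jog '[[0.25,0,0,0,0],[0.25,0,0,0,0],[0.25,0,0,0,0],[0.25,0,0,0,0],[0.25,0,0,0,0]]'; python3 -m jog '[[0.25,0,0,-0.02,0],[0.25,0,0,-0.06,0],[0.25,0,0,-0.1,0],[0.25,0,0,-0.1,0],[0.25,0,0,-0.1,0],[0.25,0,0,-0.1,0]]';python3 - <<'E'
from h import *
S=capture("side");side(S);np.savez("s12.npz",**S)
E
python3 avg.py 3; python3 go.py 634.4,19.9,100,8.3
```

```text
t: 44.23
position: [490.8, 227.6, 37.0]
tcp_rot: [-180.0, -0.0, -3.5]
contact_force: [-0.4, -0.2, -0.6]
finger_gap: 57.2
finger_force: 0.0
t: 44.73
position: [490.2, 227.8, 136.7]
tcp_rot: [-180.0, 0.0, -3.5]
contact_force: [-0.1, -0.9, 0.3]
finger_gap: 57.3
finger_force: 0.0
green [([237.6, 169.2], 63)]
blue [([302.7, 197.5], 147)]
white [([258.6, 205.6], 511)]
mean [489.87 227.23 135.79] sd [0.1  0.11 0.04] F [-0.28 -0.08  0.13] M [-0.002  0.174  0.004] yaw -3.48 gap 57.34557241836318 0.0 t 44.9333
at [490.  227.1 135.8] [ 1.7991e+02  9.0000e-02 -3.4900e+00] gap 57.3 F [-0.    0.45  1.21] t 44.93
634.4,19.9,100,8.3 -> [ 0.1568  0.198   0.0358 -0.131 ] rows 7.0
```

```bash
python3 -m jog '[[0.6,0.02,0.025,0,-0.05],[0.6,0.046,0.058,0,-0.131],[0.6,0.07,0.09,0,-0.131],[0.6,0.095,0.12,0,-0.131],[0.6,0.12,0.152,0,-0.131],[0.6,0.14,0.18,0,-0.131],[0.6,0.156,0.198,0.02,-0.131],[0.6,0.156,0.198,0.04,-0.131],[0.6,0.156,0.198,0.04,-0.131],[0.6,0.156,0.198,0.04,-0.131],[0.6,0.156,0.198,0.04,-0.131]]'; python3 avg.py 6; python3 go.py 634.4,19.9,36,8.3;python3 - <<'E'
from h import *
S=capture("side");side(S)
E
```

```text
t: 45.85
position: [634.2, 21.1, 96.9]
tcp_rot: [-180.0, 0.0, 8.4]
contact_force: [0.8, 0.4, 0.6]
finger_gap: 73.7
finger_force: 0.0
mean [634.65  21.45  97.77] sd [0.08 0.13 0.14] F [-0.22 -0.15  0.01] M [-0.022  0.151  0.001] yaw 8.39 gap 73.34543058174506 0.0 t 46.15
at [634.6  21.2  97.7] [-1.7998e+02 -7.0000e-02  8.3700e+00] gap 73.3 F [-0.96  0.07  0.43] t 46.15
634.4,19.9,36,8.3 -> [-0.0004  0.0012  0.0617  0.0008] rows 2.0
green [([237.6, 169.3], 62)]
blue [([302.8, 197.6], 149)]
white [([258.3, 205.8], 534)]
```

```bash
python3 -m jog '[[0.6,-0.0004,0.0012,0.015,0],[0.6,-0.0004,0.0012,0.03,0],[0.6,-0.0004,0.0012,0.042,0],[0.6,-0.0004,0.0012,0.05,0],[0.6,-0.0004,0.0012,0.056,0],[0.6,-0.0004,0.0012,0.061,0],[0.6,-0.0004,0.0012,0.061,0],[0.6,-0.0004,0.0012,0.061,0]]'; python3 -m jog '[[-1,0,0,0,0],[-1,0,0,0,0],[-1,0,0,0,0],[-1,0,0,0,0],[-1,0,0,0,0],[-1,0,0,0,0],[-1,0,0,0,0],[-1,0,0,0,0]]'; python3 avg.py 4; python3 -m jog '[[-1,0,0,-0.01,0],[-1,0,0,-0.03,0],[-1,0,0,-0.06,0],[-1,0,0,-0.09,0],[-1,0,0,-0.12,0],[-1,0,0,-0.12,0],[-1,0,0,-0.12,0],[-1,0,0,-0.12,0]]'; python3 avg.py 3; python3 go.py 571.2,222.4,155,-3.5
```

```text
t: 46.87
position: [634.2, 18.9, 35.7]
tcp_rot: [180.0, 0.0, 8.3]
contact_force: [0.5, 0.1, -0.6]
finger_gap: 73.3
finger_force: 0.0
t: 47.53
position: [634.3, 19.3, 36.1]
tcp_rot: [-180.0, -0.0, 8.3]
contact_force: [-0.4, 0.5, 2.2]
finger_gap: 39.5
finger_force: 30.0
mean [634.26  19.31  36.15] sd [0.02 0.03 0.  ] F [-0.9   0.84  2.94] M [ 0.147  0.327 -0.004] yaw 8.31 gap 39.92049030594051 29.997197091579437 t 47.7333
t: 48.4
position: [633.3, 19.5, 155.1]
tcp_rot: [-180.0, 0.1, 8.3]
contact_force: [-0.1, -0.2, -1.8]
finger_gap: 39.9
finger_force: 30.0
mean [633.02  19.37 154.34] sd [0.05 0.09 0.1 ] F [-0.02 -0.15 -1.59] M [-0.036  0.137 -0.01 ] yaw 8.31 gap 39.619300767921594 29.995884597301483 t 48.55
at [633.1  19.3 154.3] [1.80e+02 1.70e-01 8.31e+00] gap 39.6 F [ 0.07 -0.17 -1.07] t 48.55
571.2,222.4,155,-3.5 -> [-0.0319 -0.21   -0.0007  0.1312] rows 6.0
```

```bash
python3 -m jog '[[-1,-0.004,-0.025,0,0.03],[-1,-0.009,-0.06,0,0.06],[-1,-0.015,-0.095,0,0.09],[-1,-0.02,-0.13,0,0.12],[-1,-0.026,-0.165,0,0.131],[-1,-0.031,-0.195,0,0.131],[-1,-0.033,-0.21,0,0.131],[-1,-0.033,-0.21,0.02,0.131],[-1,-0.033,-0.21,0.045,0.131],[-1,-0.033,-0.21,0.07,0.131],[-1,-0.033,-0.21,0.07,0.131],[-1,-0.033,-0.21,0.07,0.131]]'; python3 -m jog '[[-1,0,0,0,0],[-1,0,0,0,0],[-1,0,0,0,0],[-1,0,0,0,0]]';python3 avg.py 5; python3 go.py 571.2,222.4,38.3,-3.5
```

```text
t: 49.55
position: [570.6, 220.6, 84.7]
tcp_rot: [179.8, 0.1, -3.6]
contact_force: [-0.5, -0.2, -0.8]
finger_gap: 40.0
finger_force: 30.0
t: 49.88
position: [571.8, 222.3, 87.1]
tcp_rot: [-179.9, -0.1, -3.5]
contact_force: [0.1, -0.2, -1.4]
finger_gap: 39.8
finger_force: 30.0
mean [571.39 222.37  86.47] sd [0.14 0.04 0.23] F [-0.06  0.09 -1.27] M [ 0.028  0.172 -0.022] yaw -3.48 gap 39.82526846680941 29.995912313461304 t 50.1333
at [571.2 222.3  86.2] [-1.7998e+02 -2.0000e-02 -3.4700e+00] gap 39.8 F [-0.18  0.82 -1.25] t 50.13
571.2,222.4,38.3,-3.5 -> [-0.     -0.0001  0.0479  0.0003] rows 2.0
```

Next, lower and release, then move to white at (508.1,27.3), ψ=-11.3.

```bash
python3 -m jog '[[-1,0,0,0.01,0],[-1,0,0,0.02,0],[-1,0,0,0.028,0],[-1,0,0,0.034,0],[-1,0,0,0.039,0],[-1,0,0,0.043,0],[-1,0,0,0.046,0],[-1,0,0,0.048,0],[-1,0,0,0.048,0],[-1,0,0,0.048,0]]'; python3 avg.py 4;python3 -m jog '[[0.25,0,0,0,0],[0.25,0,0,0,0],[0.25,0,0,0,0],[0.25,0,0,0,0],[0.25,0,0,0,0]]'; python3 -m jog '[[0.25,0,0,-0.02,0],[0.25,0,0,-0.06,0],[0.25,0,0,-0.1,0],[0.25,0,0,-0.1,0],[0.25,0,0,-0.1,0],[0.25,0,0,-0.1,0]]';python3 - <<'E'
from h import *
S=capture("side");side(S)
E
python3 avg.py 3; python3 go.py 508.1,27.3,98,-11.3
```

```text
t: 50.97
position: [571.5, 222.2, 38.2]
tcp_rot: [-180.0, -0.0, -3.5]
contact_force: [-0.3, 0.2, -0.8]
finger_gap: 39.9
finger_force: 30.0
mean [571.49 222.16  38.15] sd [0.02 0.01 0.02] F [ 0.44  0.01 -0.85] M [-0.031  0.111  0.014] yaw -3.49 gap 39.82020028786807 29.996286928653717 t 51.1667
t: 51.58
position: [571.2, 222.3, 37.9]
tcp_rot: [-180.0, -0.0, -3.5]
contact_force: [0.0, -0.0, 1.1]
finger_gap: 57.2
finger_force: 0.0
t: 52.08
position: [570.6, 222.5, 137.6]
tcp_rot: [-180.0, 0.0, -3.5]
contact_force: [0.1, 0.7, -0.4]
finger_gap: 57.4
finger_force: 0.0
at [570.6 222.5 137.6] [-1.7997e+02  3.0000e-02 -3.4600e+00] gap 57.4 F [ 0.13  0.7  -0.38] t 52.08
508.1,27.3,98,-11.3 -> [-0.0507  0.1987  0.0396  0.0871] rows 6.0Traceback (most recent call last):
  File "<stdin>", line 2, in <module>
ValueError: 200 camera calls are used up
Traceback (most recent call last):
  File "avg.py", line 5, in <module>
    capture("side");s=get_state();P.append(s["position"]);F.append(s["contact_force"]);A.append(s["tcp_rot"][2]);M.append(s["moment"])
    ~~~~~~~^^^^^^^^
ValueError: 200 camera calls are used up
```

My averaging script used up the camera calls. White was last seen unmoved at t=46, after the single knock, so I'll continue on the measured pose and check by finger gap and force.

```bash
python3 -m jog '[[0.6,-0.007,0.025,0,0.04],[0.6,-0.015,0.058,0,0.087],[0.6,-0.023,0.09,0,0.087],[0.6,-0.031,0.12,0,0.087],[0.6,-0.039,0.152,0,0.087],[0.6,-0.046,0.18,0,0.087],[0.6,-0.0505,0.1985,0.02,0.087],[0.6,-0.0505,0.1985,0.04,0.087],[0.6,-0.0505,0.1985,0.04,0.087],[0.6,-0.0505,0.1985,0.04,0.087],[0.6,-0.0505,0.1985,0.04,0.087],[0.6,-0.0505,0.1985,0.04,0.087]]';python3 -m jog '[[0.6,0,0,0,0],[0.6,0,0,0,0],[0.6,0,0,0,0],[0.6,0,0,0,0],[0.6,0,0,0,0],[0.6,0,0,0,0]]'; python3 go.py 508.1,27.3,35.8,-11.3
```

```text
t: 53.08
position: [509.3, 27.7, 98.3]
tcp_rot: [-180.0, -0.0, -11.2]
contact_force: [0.1, 0.4, -0.6]
finger_gap: 73.8
finger_force: 0.0
t: 53.58
position: [508.7, 27.2, 98.0]
tcp_rot: [-180.0, -0.0, -11.3]
contact_force: [-0.0, -0.3, -0.3]
finger_gap: 73.5
finger_force: 0.0
at [508.7  27.2  98. ] [-1.80e+02 -1.00e-02 -1.13e+01] gap 73.5 F [-0.02 -0.32 -0.25] t 53.58
508.1,27.3,35.8,-11.3 -> [-0.0006 -0.      0.0622 -0.    ] rows 2.0
```

```bash
python3 -m jog '[[0.6,-0.0006,0,0.015,0],[0.6,-0.0006,0,0.03,0],[0.6,-0.0006,0,0.042,0],[0.6,-0.0006,0,0.05,0],[0.6,-0.0006,0,0.056,0],[0.6,-0.0006,0,0.062,0],[0.6,-0.0006,0,0.062,0],[0.6,-0.0006,0,0.062,0],[0.6,-0.0006,0,0.062,0]]'; python3 -m jog '[[-1,0,0,0,0],[-1,0,0,0,0],[-1,0,0,0,0],[-1,0,0,0,0],[-1,0,0,0,0],[-1,0,0,0,0],[-1,0,0,0,0],[-1,0,0,0,0],[-1,0,0,0,0],[-1,0,0,0,0]]'; python3 -m jog '[[-1,0,0,-0.01,0],[-1,0,0,-0.03,0],[-1,0,0,-0.06,0],[-1,0,0,-0.09,0],[-1,0,0,-0.12,0],[-1,0,0,-0.12,0],[-1,0,0,-0.12,0],[-1,0,0,-0.12,0],[-1,0,0,-0.12,0],[-1,0,0,-0.12,0]]'; python3 go.py 500,361,155,-3.5 579.4,356.1,155,-3.5
```

```text
t: 54.33
position: [508.5, 27.1, 36.3]
tcp_rot: [-180.0, -0.0, -11.3]
contact_force: [-0.4, -0.8, 0.7]
finger_gap: 73.6
finger_force: 0.0
t: 55.17
position: [508.2, 27.3, 36.0]
tcp_rot: [-180.0, -0.0, -11.3]
contact_force: [-1.1, 0.3, 3.8]
finger_gap: 39.8
finger_force: 30.0
t: 56.0
position: [507.2, 27.1, 154.8]
tcp_rot: [179.9, 0.1, -11.3]
contact_force: [-0.4, -0.1, -1.1]
finger_gap: 39.8
finger_force: 30.0
at [507.2  27.1 154.8] [ 1.7993e+02  1.2000e-01 -1.1330e+01] gap 39.8 F [-0.38 -0.13 -1.06] t 56.0
500,361,155,-3.5 -> [-7.27e-02 -3.26e-01 -2.00e-04 -8.69e-02] rows 9.0
579.4,356.1,155,-3.5 -> [ 6.200e-03 -3.368e-01 -2.000e-04 -8.690e-02] rows 9.0
```

```bash
python3 -m jog '[[-1,0,-0.025,0,-0.03],[-1,0.001,-0.06,0,-0.06],[-1,0.002,-0.095,0,-0.087],[-1,0.002,-0.13,0,-0.087],[-1,0.003,-0.165,0,-0.087],[-1,0.003,-0.2,0,-0.087],[-1,0.004,-0.235,0,-0.087],[-1,0.004,-0.27,0,-0.087],[-1,0.005,-0.305,0,-0.087],[-1,0.0052,-0.325,0,-0.087],[-1,0.0052,-0.3365,0,-0.087],[-1,0.0052,-0.3365,0,-0.087]]'; python3 -m jog '[[-1,0,0,0.02,0],[-1,0,0,0.045,0],[-1,0,0,0.07,0],[-1,0,0,0.07,0],[-1,0,0,0.07,0],[-1,0,0,0.07,0],[-1,0,0,0.07,0],[-1,0,0,0.07,0],[-1,0,0,0.07,0],[-1,0,0,0.07,0]]'; python3 go.py 579.4,356.1,38.2,-3.5
```

```text
t: 57.0
position: [578.5, 358.5, 154.1]
tcp_rot: [179.9, 0.1, -3.3]
contact_force: [0.1, -0.3, -1.5]
finger_gap: 39.6
finger_force: 30.0
t: 57.83
position: [579.5, 356.5, 86.8]
tcp_rot: [-179.9, -0.1, -3.5]
contact_force: [0.5, -0.5, -1.8]
finger_gap: 40.1
finger_force: 30.0
at [579.5 356.5  86.8] [-1.7995e+02 -5.0000e-02 -3.4700e+00] gap 40.1 F [ 0.53 -0.49 -1.81] t 57.83
579.4,356.1,38.2,-3.5 -> [-0.0001  0.0004  0.0486  0.0003] rows 2.0
```

```bash
python3 -m jog '[[-1,0,0.0002,0.01,0],[-1,0,0.0002,0.02,0],[-1,0,0.0002,0.028,0],[-1,0,0.0002,0.034,0],[-1,0,0.0002,0.039,0],[-1,0,0.0002,0.043,0],[-1,0,0.0002,0.046,0],[-1,0,0.0002,0.0475,0],[-1,0,0.0002,0.0475,0],[-1,0,0.0002,0.0475,0],[-1,0,0.0002,0.0475,0]]'; python3 -m jog '[[-1,0,0,0,0],[-1,0,0,0,0]]'
```

```text
t: 58.75
position: [579.4, 356.1, 38.7]
tcp_rot: [-180.0, -0.0, -3.5]
contact_force: [-0.3, 0.0, -2.1]
finger_gap: 39.7
finger_force: 30.0
t: 58.92
position: [579.3, 356.1, 38.6]
tcp_rot: [-180.0, -0.0, -3.5]
contact_force: [-0.6, -0.6, -2.1]
finger_gap: 39.2
finger_force: 30.0
```

```bash
python3 -m jog '[[-1,0,0,0.0005,0],[-1,0,0,0.001,0],[-1,0,0,0.001,0],[-1,0,0,0.001,0]]';python3 -m jog '[[0.25,0,0,0,0],[0.25,0,0,0,0],[0.25,0,0,0,0],[0.25,0,0,0,0],[0.25,0,0,0,0]]'; python3 -m jog '[[0.25,0,0,-0.02,0],[0.25,0,0,-0.06,0],[0.25,0,0,-0.1,0],[0.25,0,0,-0.15,0],[0.25,0,0,-0.15,0],[0.25,0,0,-0.15,0],[0.25,0,0,-0.15,0],[0.25,0,0,-0.15,0]]'
```

```text
t: 59.25
position: [579.3, 356.1, 38.1]
tcp_rot: [-180.0, -0.0, -3.5]
contact_force: [-1.8, -0.7, 5.1]
finger_gap: 39.5
finger_force: 30.0
t: 59.67
position: [579.2, 355.9, 37.2]
tcp_rot: [180.0, -0.0, -3.5]
contact_force: [0.9, -0.0, -0.9]
finger_gap: 57.6
finger_force: 0.0
t: 60.33
position: [577.9, 355.9, 185.3]
tcp_rot: [179.9, 0.2, -3.5]
contact_force: [-0.7, -0.1, -0.3]
finger_gap: 57.9
finger_force: 0.0
```

```bash
python3 - <<'E'
from h import *
S=dict(np.load("s12.npz"))
cv2.imwrite("pics/fin.png",cv2.resize(S["frame"][120:200,205:305,::-1],(750,600),interpolation=cv2.INTER_CUBIC))
E
```

```text
(no output)
```

View pics/fin.png

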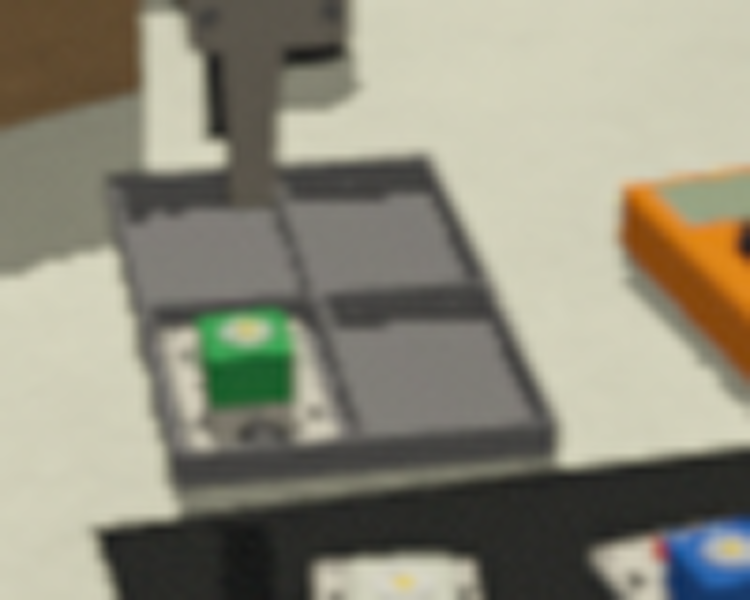

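The green board lies flat and centred in its compartment at crop (250,380). Blue and white went in with the same offsets and touched the floor at the expected heights, so I'm handing the job in.

```bash
python3 -c "
from rig import sign_off;print(sign_off())"
```

```text
the job is handed in; nothing more can be done
None
```

Job handed in: green, blue and white were each tested copper then silver in sheet order (no red board seen on the bench), the tester is home in its holder, and all three boards are in the tray; green was confirmed flat by picture, but blue and white only by height and force readings because the 200 camera calls ran out.

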